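# Load, close and start the bench tumbler

## Task

Switch the tumbler off first (selector to the short line), then clear every brass offcut on the bench (four to six of them) into the tumbler's steel drum. Put the lid in the drum's mouth and press it down until it snaps fully home, flush with the rim; only then turn the selector to the two-dot mark. Leave the other things on the bench where they are.

Things in the scene. Friction and masses are not known exactly. Their poses are not given: they have to be found in the camera images.
- machine: Bench tumbler, fixed: grey base box 280 (x) x 170 (y) x 45 mm high, origin at the centre of its underside; place and yaw (within 0.3 rad) vary. On its deck at x = -55 mm stands an open steel drum: outer radius 62 mm, inner 56 mm, rim 120 mm above the bench, inner floor 50 mm above it. At x = +75 mm is the selector, on a black panel.
- bowl (a point): Centre of the drum's mouth, level with the rim, 120 mm above the bench. Axes as the machine's, z up.
- seat_ring (a joint): Black seat ring for the lid in the drum's mouth (inner radius 46 mm, pieces pass through). Travel in m: 0 = up (as at the start), its top 4 mm below the rim; 0.008 = down, its top 12 mm below the rim. Over-centre spring: it resists with up to about 12 N over the first 4 mm, then snaps down and stays.
- lid: Round aluminium lid on the mat, knob up: disc radius 52.5 mm, 12 mm thick, with a black cylindrical knob of radius 12 mm, 34 mm tall. 0.25 kg. Origin: centre of its underside, z up. It fits the drum's mouth with 3.5 mm play all round and rests on the raised seat ring, underside 4 mm below the rim; pressed home, the underside is 12 mm below the rim, disc top flush.
- lid_knob (a point): Point on the lid knob's axis to grip, 36 mm above the lid's underside (24 mm above the disc's top, 10 mm below the knob's top).
- selector (a joint): Selector angle in rad, growing clockwise seen from above. Four sprung detents: 0 = short line (off), 0.75 = one dot, 1.5 = two dots, 2.25 = three dots; end stops just beyond. Starts at one, two or three dots; let go, it pulls itself into the nearest detent. Turning takes up to about 0.15 N m.
- selector_grip (a point): On the vertical axis of the selector knob, at the height to grip, 80 mm above the bench. The knob is a grey disc (radius 22 mm) with an upright bar grip 44 mm long (point x), 14 mm thick (point y), from 23 mm below to 7 mm above this point. The white stripe on top points to the point's -x; the point turns with the knob. White marks on the panel 44 mm from the axis.
- mat: Dark rubber bench mat, 270 (x) x 380 (y) x 3 mm, fixed; origin at the centre of its underside. The offcuts, lid and dapping block start on it.
- offcut1: Brass bar end 34 (x) x 20 (y) x 16 mm high, 92 g. Starts on the mat. May be absent (None). Origin: centre of its underside, z up as it lies at the start, any yaw.
- offcut2: Brass bar end 26 (x) x 24 (y) x 18 mm high, 95 g. Starts on the mat. May be absent (None). Origin: centre of its underside, z up as it lies at the start, any yaw.
- offcut3: Brass hexagonal rod end, standing: 26 mm over the corners (one corner on x), 20 mm high, 75 g. Starts on the mat. May be absent (None). Origin: centre of its underside, z up as it lies at the start, any yaw.
- offcut4: Brass angle-section piece 32 mm long (x), 24 mm wide (y), 24 mm high: a floor 7 mm thick and an upright leg 7 mm thick along its -y side, 77 g. Starts on the mat. May be absent (None). Origin: centre of its underside, z up as it lies at the start, any yaw.
- offcut5: Brass casting button: a round foot, radius 15 mm, 8 mm high, narrowing to a stub of radius 8 mm, 24 mm high in all, 60 g. Starts on the mat. May be absent (None). Origin: centre of its underside, z up as it lies at the start, any yaw.
- offcut6: Brass stepped block 30 (x) x 22 (y) mm, 9 mm high, with a step 14 mm long at its +x end (from x = 1 to 15 mm) rising to 19 mm, 72 g. Starts on the mat. May be absent (None). Origin: centre of its underside, z up as it lies at the start, any yaw.
- dapping_block: Bystander on the mat: steel cube of 40 mm with round hollows, 0.5 kg. Origin: centre of its underside. To be left alone.
- wood_wedge: Bystander: light wooden bar 100 x 30 x 18 mm on the bench at the robot's right. Origin: centre of its underside. To be left alone.
- polish_tin: Bystander: tin, radius 30 mm, 60 mm high, beyond the mat. Origin: centre of its underside. To be left alone.
- hammer: Bystander: hammer lying at the far side, 260 mm long. Origin at its middle, on the underside. To be left alone.
Things that resemble listed ones, but are neither listed nor needed, are in the scene too. Of the things like the lid, leave any that is turquoise; of the rest the smaller one is meant.

How it is judged:
On the way, in this order (a step that is already met when the one before it is completed fails the run):
1. the selector is at the short line (off) (value of joint selector below 0.15 rad), for 0.2 s.
2. every offcut present lies in the drum, the selector still off (horizontal distance between each of offcut1, offcut2, offcut3, offcut4, offcut5, offcut6 and bowl below 0.055 m and z of each of offcut1, offcut2, offcut3, offcut4, offcut5, offcut6 in the frame of bowl below -0.018 m and value of joint selector below 0.15 rad), for 0.2 s.
3. the lid is in the drum's mouth, pressed fully home, the selector still off (all of step 2 and horizontal distance between lid and bowl below 0.008 m and z of lid in the frame of bowl below -0.0095 m and angle between lid's own z axis and vertical below 0.08 rad and value of joint seat_ring above 0.006 m), for 0.2 s.
4. the selector is at the two-dot mark (horizontal distance between each of offcut1, offcut2, offcut3, offcut4, offcut5, offcut6 and bowl below 0.055 m and z of each of offcut1, offcut2, offcut3, offcut4, offcut5, offcut6 in the frame of bowl below -0.018 m and horizontal distance between lid and bowl below 0.008 m and z of lid in the frame of bowl below -0.0095 m and angle between lid's own z axis and vertical below 0.08 rad and value of joint seat_ring above 0.006 m and value of joint selector between 1.35 and 1.65 rad), for 0.2 s.
At the end, for the whole second after the job is handed in: All offcuts present in the drum, within 55 mm of its axis and 18 mm or more below the rim; lid level in its mouth, within 8 mm of the axis, underside 9.5 mm or more below the rim, seat ring down over 6 mm; selector at rest at two dots (1.5 rad, within 0.15); all let go (all of step 4 and linear speed of lid below 0.02 m/s and velocity of joint selector between -0.1 and 0.1 rad/s); the robot touches nothing.
It fails at once if the dapping block is shifted by more than 4 cm (distance of dapping_block from where it was at the start of the episode above 0.04 m).
It fails at once if the wood wedge is shifted by more than 4 cm (distance of wood_wedge from where it was at the start of the episode above 0.04 m).
It fails at once if the polish tin is shifted by more than 4 cm (distance of polish_tin from where it was at the start of the episode above 0.04 m).
It fails at once if the hammer is shifted by more than 4 cm (distance of hammer from where it was at the start of the episode above 0.04 m).
Of offcut1, offcut2, offcut3, offcut4, offcut5, offcut6 only 4 to 6 are there at a start; the rules pass over those that are not, and their reading is None.
At some moment in a run one of offcut1, offcut2, offcut3, offcut4, offcut5, offcut6 may be knocked a few centimetres aside while the robot is not near it.
Once in a run the grip may slacken for a moment while it holds something.
It also fails if it takes over 210 s, if anything falls off the work surface, if the arm or the gripper's body presses on something with over 40 N, if the wrist force passes 120 N, or if a joint passes its speed limit or range.

## Robot

A 7-joint arm with a two-finger parallel gripper is mounted at the origin on the work surface. World frame = base frame: x ahead of the robot, y to its left, z up, the work surface at z = 0. Lengths are in m, angles in rad, forces in N, time in s.
With the tool pointing down it reaches from about 0.425 to 0.925 m from the base axis. Payload 6.8 kg.
Tool frame: the origin (TCP) lies between the finger pads; the fingertips stand r.tips_ahead ahead of it and the grasp point (between the pads) lies 5 mm behind it (r.tips_ahead is the distance from the TCP to the fingertips, in m); z points along the fingers, y is the line along which they close (so a half turn about z gives the same grasp; the last joint's range is limited). The gripper opens to 85 mm and grips with 20 to 120 N. Pads are 22 mm wide; open, the fingers measure 114 mm over their backs; the gripper's body (76 mm by 85 mm) begins 54 mm behind the grasp point. The pads swing forward as they close: fully open they stand 13 mm farther back than shut.
Start: joints at [-1.266, 0.477, 0.022, 1.555, -0.011, 1.109, -0.083], TCP at [0.271, 0.618, 0.245] pointing down, gripper open.
Joint ranges: [-2.96, 2.96], [-0.34, 2.1], [-1.41, 1.46], [0.24, 2.44], [-1.37, 4.51], [0.17, 1.92], [-2.96, 2.96]. Speed limits (rad/s): [2.39, 2.39, 3.14, 3.14, 3.14, 3.14, 3.14].

## Interface

Orientations are given as a rotation vector (axis times angle).
In Python, from bench import r gives the robot as it stands.
- The arm moves only by the tool move_arm, never from a script. Its argument "rows" is one flat list of numbers, 4 for each row, row after row: the shift along the tool's x, y, z in cm, then the turn about the tool's z in degrees. In form: [tx, ty, tz, twist, tx, ty, tz, twist, ...]. A call has 1 to 10 rows; each row is the pose to reach, as a shift and turn from the pose commanded when the call began, along the tool's axes at that moment; what a row does not reach only later rows make up. A row lasts 1/8 s, in which the tool goes at most 62.5 mm and 10.7 degrees, less where a joint would pass 70% of its speed; a pose out of reach is approached as far as the arm can. A call with a gripper value outside its range is refused whole. "fingers" is the opening, from 0 (shut) to 1 (fully open), set as the call begins (left out, the last holds). The fingers move at their own pace and stop on an object; "newtons" is the grip in N (left out, the last holds). Time passes only in rows, so rows that repeat a pose let the fingers close. It gives the time, the measured TCP pose, the force, the opening and the grip force at its end, in the units of the state.
- r.get_obs(): the state, without advancing time (a new reading comes with each control period).
- r.grab_frame(name): name is "scene" or "top" or "wrist"; returns the picture (480x640x3 uint8, blue, green, red); there is no depth.
- r.camera_params(name): a dict with "fx", "fy", "cx", "cy" (pixels), "k1" (the pictures are not rectified: a ray, as slopes to the right and down, at radius r is drawn at 1 + k1 r^2 times it, then the intrinsics apply), "world_from_camera" (4x4, takes a point from camera to world coordinates). Camera axes: x right, y down, z forward; pixel columns grow to the right and rows downward; lengths in m; the calibration is good to about 2 mm. A picture is of the moment at which its call begins: read the wrist's pose just before it. camera_params takes no time and is no camera call; for the wrist camera it gives the pose at the moment of the call.
- r.hand_in(): hands the job in; it is judged then, once.
The state is a dict: "clock": time; "joints": joint angles; "qvel": joint speeds; "tau": joint torques, N m; "tcp_pos": TCP position; "orientation": TCP orientation; "contact_force": force on the tool from outside, world axes, zero at the start; "moment": the same for the moment, N m; "grip_width": finger opening in m; "gripper_force": force on a finger pad.
Only numpy, scipy, OpenCV 4.12 (cv2) and the standard library are available. Lean on these libraries where they do the work, as an engineer would, in place of code of your own. Each camera call takes 0.05 s, during which the arm holds its last target. There are 200 camera calls.

## Working session

There is one attempt and no reset: what is moved stays moved. The work goes in short steps, Python scripts to look and compute and a tool call to move; the robot and the scene stay as the last step left them, time stands still between calls to the robot, and variables do not carry over. Pictures are saved under pics/ and viewed, at most 17 in all, crops included, and the job is handed in when it is done.

Besides the shell and the picture viewer there is one more tool, called after "Emit:" as a command line: name --argument value ..., lists and objects as JSON in quotes. move_arm: Moves the arm, as the interface text tells. Its arguments: {"type":"object","properties":{"rows":{"type":"array"},"fingers":{"type":"number"},"newtons":{"type":"number"}},"required":["rows"]}

```bash
ls; mkdir -p pics; cat > h.py <<'E'
import numpy as np, cv2
from bench import r
def snap(name,fn=None):
    P=r.camera_params(name); im=r.grab_frame(name)
    if fn: cv2.imwrite('pics/'+fn,im)
    return im,P
def ray(P,u,v):
    K=np.array([[P['fx'],0,P['cx']],[0,P['fy'],P['cy']],[0,0,1.]])
    d=np.array([(u-P['cx'])/P['fx'],(v-P['cy'])/P['fy']]); s=d.copy()
    for _ in range(20): s=d/(1+P['k1']*(s@s))
    T=np.array(P['world_from_camera']); 
    return T[:3,3],T[:3,:3]@np.array([s[0],s[1],1])
def onz(P,u,v,z):
    o,d=ray(P,u,v); return o+d*(z-o[2])/d[2]
def proj(P,p):
    T=np.array(P['world_from_camera']); c=T[:3,:3].T@(np.array(p)-T[:3,3]); s=c[:2]/c[2]; s=s*(1+P['k1']*(s@s))
    return s*[P['fx'],P['fy']]+[P['cx'],P['cy']]
def two(P1,a,P2,b):
    o1,d1=ray(P1,*a);o2,d2=ray(P2,*b)
    A=np.stack([d1,-d2],1);t=np.linalg.lstsq(A,o2-o1,rcond=None)[0]
    p,q=o1+d1*t[0],o2+d2*t[1]; return (p+q)/2,np.linalg.norm(p-q)
E
python3 - <<'E'
from h import *
for n in('scene','top','wrist'):
    im,P=snap(n,n+'0.png'); print(n,P['fx'],P['k1'],np.round(P['world_from_camera'],3).tolist())
print(r.get_obs(),r.tips_ahead)
E
```

```text
pics
scene 538.850024680352 0.016970476901886355 [[0.582, 0.696, -0.42, 0.975], [0.813, -0.506, 0.288, -0.405], [-0.012, -0.509, -0.861, 1.052], [0.0, 0.0, 0.0, 1.0]]
top 618.6212115955573 -4.138742337408547e-05 [[0.013, -0.975, 0.224, 0.191], [-1.0, -0.014, -0.001, -0.082], [0.004, -0.224, -0.975, 1.531], [0.0, 0.0, 0.0, 1.0]]
wrist 405.9254498691341 -0.06262521569206377 [[0.401, 0.871, 0.286, 0.199], [0.916, -0.38, -0.127, 0.651], [-0.002, 0.313, -0.95, 0.372], [0.0, 0.0, 0.0, 1.0]]
{'clock': 0.15, 'joints': array([-1.26611381,  0.47762984,  0.02234827,  1.5562252 , -0.01149994,
        1.1093152 , -0.08309522]), 'qvel': array([-0.00134239, -0.0019502 ,  0.00046067, -0.00447255,  0.00011869,
        0.00131206,  0.00043503]), 'tau': array([ 3.17369741e-03, -5.96921504e+01,  1.61052804e+00, -2.81490183e+01,
        1.26758186e-02,  6.56559758e-03, -1.78847955e-06]), 'tcp_pos': array([0.27060963, 0.61789374, 0.24453556]), 'orientation': array([-6.43730995e-01, -3.07473292e+00,  2.25583545e-03]), 'contact_force': array([-0.040566  , -0.50223287, -0.35048367]), 'moment': array([ 0.01353809,  0.01492571, -0.00250892]), 'gripper_force': 0.0, 'grip_width': 0.08514400565025082} 0.014
```

View pics/top0.png

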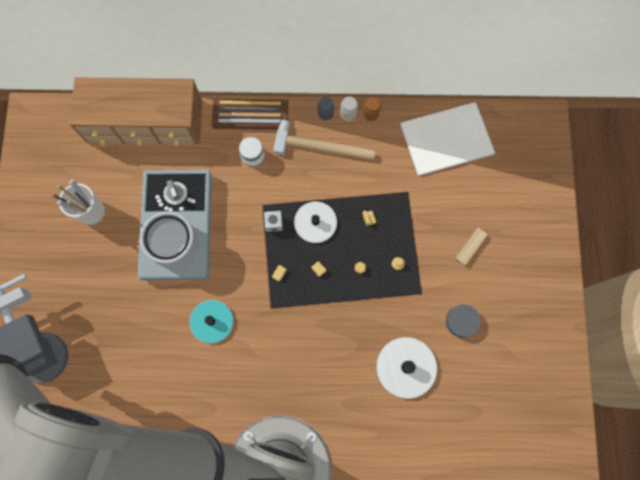

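View pics/scene0.png

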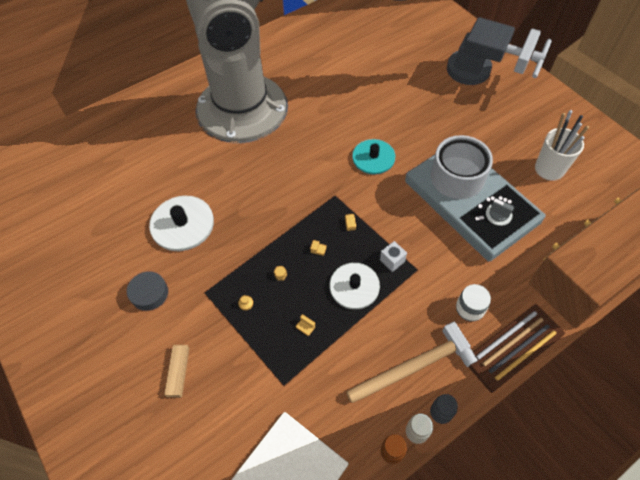

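The top view shows three lid-like things: turquoise at (211,322), a large white one at (408,368) and a smaller one on the mat at (316,222). The smaller, non-turquoise one on the mat is meant. Five offcuts lie at (279,273), (319,269), (361,268), (398,264) and (370,217). The machine's drum is at (167,237) and the selector at (175,192).

```bash
python3 - <<'E'
from h import *
T,PT=snap('top');S,PS=snap('scene')
def brass(im):
    h=cv2.cvtColor(im,cv2.COLOR_BGR2HSV); m=cv2.inRange(h,(12,90,120),(32,255,255))
    return m
def matmask(im,P,pts):
    m=np.zeros(im.shape[:2],np.uint8); cv2.fillPoly(m,[np.int32(pts)],255); return m
mt=brass(T)&matmask(T,PT,[(262,235),(408,192),(421,295),(270,307)])
ms=brass(S)&matmask(S,PS,[(335,197),(417,268),(285,384),(206,293)])
def cen(m):
    n,l,s,c=cv2.connectedComponentsWithStats(m); return [(c[i],s[i,4]) for i in range(1,n) if s[i,4]>20]
ct,cs=cen(mt),cen(ms)
for c,a in ct:
    best=min(((two(PT,c,PS,d),d,b) for d,b in cs),key=lambda q:q[0][1]+abs(q[0][0][2]-.012))
    print(c.round(1),a,best[1].round(1),best[2],best[0][0].round(4),round(best[0][1],4), onz(PT,*c,.012).round(3))
# lid knob, selector by eye
for nm,a,b in [('knobtop',(315.5,220),(355,281)),('rim',(167,237),(464,159)),('sel',(176,191),(501,208))]:
    p,e=two(PT,a,PS,b);print(nm,p.round(4),round(e,4))
a=cv2.resize(T[185:315,255:425],None,fx=4.6,fy=4.6,interpolation=cv2.INTER_CUBIC)[:, :782]
cv2.imwrite('pics/crop1.png',a[:600])
b=cv2.resize(T[160:290,130:220],(415,600),interpolation=cv2.INTER_CUBIC)
c=cv2.resize(S[170:260,440:550],(385,315),interpolation=cv2.INTER_CUBIC)
o=np.zeros((600,800,3),np.uint8);o[:,:415]=b;o[:315,415:]=c;cv2.imwrite('pics/crop2.png',o)
E
```

```text
[368.6 217.2] 153 [305.6 324.9] 246 [ 0.6105 -0.2113  0.0107] 0.0005 [ 0.61  -0.211  0.012]
[265.2 259.2] 115 [350.3 221.2] 141 [0.4827 0.0258 0.0354] 0.0445 [0.497 0.048 0.012]
[397.3 262.9] 134 [245.7 302.3] 167 [ 0.4934 -0.2837  0.0067] 0.0008 [ 0.492 -0.283  0.012]
[318.3 268.3] 139 [317.8 247.3] 168 [ 0.4759 -0.0853  0.0111] 0.0007 [ 0.476 -0.085  0.012]
[359.7 267.1] 105 [280.2 272.2] 138 [ 0.4801 -0.1882  0.0143] 0.0004 [ 0.481 -0.189  0.012]
[278.6 272.5] 147 [350.3 221.2] 141 [0.4639 0.0137 0.0122] 0.0 [0.464 0.014 0.012]
[407.1 295.9] 38 [280.2 272.2] 138 [ 0.443  -0.2458  0.0113] 0.1367 [ 0.41  -0.305  0.012]
knobtop [ 0.5967 -0.0755  0.0287] 0.002
rim [0.5289 0.2746 0.109 ] 0.0028
sel [0.6567 0.2719 0.07  ] 0.0073
```

View pics/crop1.png

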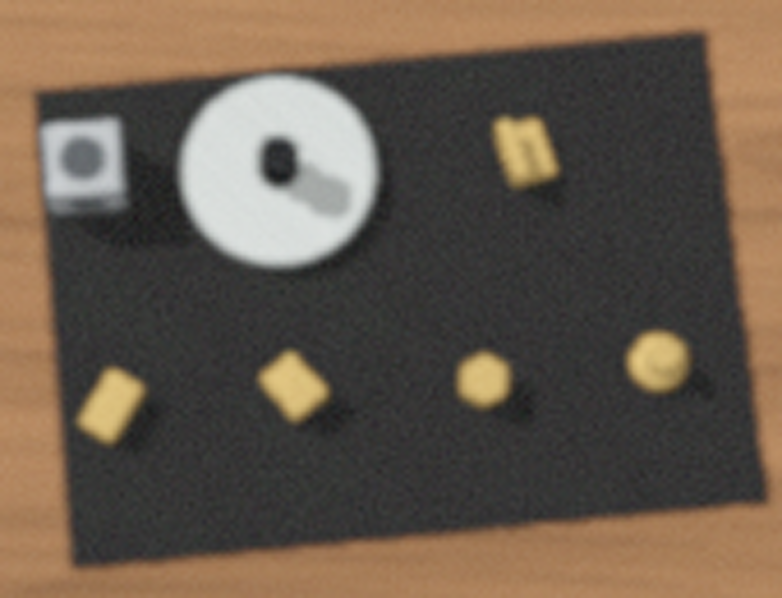

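View pics/crop2.png

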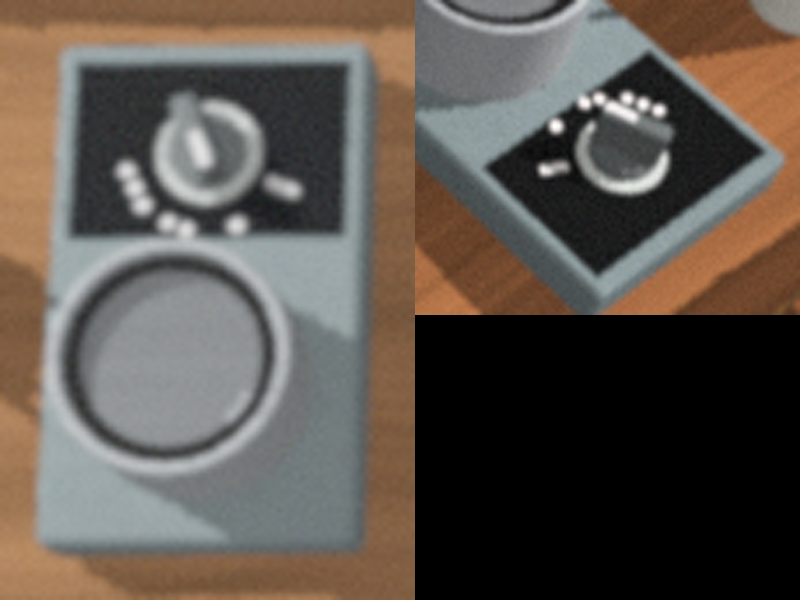

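Crop 1 confirms the lid (smaller, aluminium, on the mat) and shows offcuts 1, 2, 3, 5 and a stepped or angled piece at the upper right. Crop 2 shows the selector marks running clockwise from the line (right) to three dots (left). The stripe needs a closer look, so I'll move the wrist camera over the machine.

```bash
cat >> h.py <<'E'
from scipy.spatial.transform import Rotation as Ro
def go(p,yaw=None,sym=True):
    """prints tool-frame cm shift + twist deg; yaw (deg)=world direction of tool x"""
    o=r.get_obs(); R=Ro.from_rotvec(o['orientation']).as_matrix()
    t=R.T@(np.array(p)-o['tcp_pos'])*100; y=np.degrees(np.arctan2(R[1,0],R[0,0])); tw=0
    if yaw is not None:
        tw=-(yaw-y); n=180 if sym else 360; tw=(tw+n/2)%n-n/2
    print('go',t.round(2),'twist',round(tw,1),'| yaw',y.round(1),'tilt',R[:,2].round(3),'pos',o['tcp_pos'].round(4),'j7',o['joints'][6].round(2),'t',o['clock'])
E
python3 -c "
from h import *
go([.60,.27,.30])
go([.60,.27,.30],180)"
```

```text
go [-44.13 -18.68  -5.5 ] twist 0 | yaw 156.3 tilt [-0.    -0.001 -1.   ] pos [0.2707 0.6181 0.2448] j7 -0.08 t 0.25
go [-44.13 -18.68  -5.5 ] twist -23.7 | yaw 156.3 tilt [-0.    -0.001 -1.   ] pos [0.2707 0.6181 0.2448] j7 -0.08 t 0.25
```

Emit:
move_arm --rows '[-2,-1,-5.5,0,-8,-3.5,-5.5,-5,-14,-6,-5.5,-10,-20,-8.5,-5.5,-15,-26,-11,-5.5,-20,-32,-13.5,-5.5,-24,-38,-16,-5.5,-24,-44,-18.7,-5.5,-24,-44,-18.7,-5.5,-24,-44,-18.7,-5.5,-24]' --fingers 0.5

```text
clock: 1.5
tcp_pos: [0.5994, 0.2694, 0.3001]
orientation: [0.005, -3.141, 0.0]
contact_force: [-0.0, 0.7, 0.8]
grip_width: 0.0425
gripper_force: 0.0
```

```bash
python3 - <<'E'
from h import *
go([.60,.27,.30],180)
im,P=snap('wrist','w1.png'); print(np.round(P['world_from_camera'],3).tolist()); print(abs(r.get_obs()['qvel']).max())
E
```

```text
go [-0.06  0.06  0.  ] twist 0.2 | yaw -179.8 tilt [-0. -0. -1.] pos [0.5994 0.2694 0.3001] j7 1.1 t 1.5
[[-0.004, 0.95, 0.312, 0.521], [1.0, 0.004, 0.001, 0.269], [-0.0, 0.312, -0.95, 0.428], [0.0, 0.0, 0.0, 1.0]]
0.030628168464827427
```

View pics/w1.png

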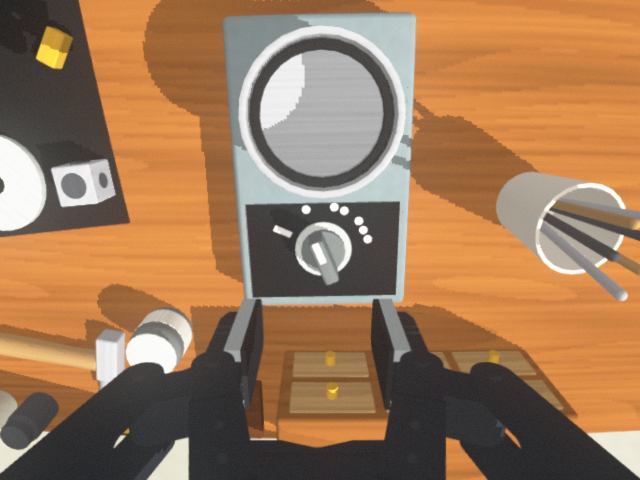

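The wrist view shows the drum at (322,110) and the knob at (323,248). The marks are the line (283,231), one dot (306,210), two dots (339,210) and three dots (364,230). I'll measure the stripe's direction against them.

```bash
cat > m1.py <<'E'
from h import *
W,PW=snap('wrist');T,PT=snap('top');S,PS=snap('scene')
def blobs(im,box,s=8,thr=205):
    x0,y0,x1,y1=box; c=cv2.resize(im[y0:y1,x0:x1],None,fx=s,fy=s,interpolation=cv2.INTER_CUBIC)
    m=((c.min(2)>thr)*255).astype(np.uint8)
    n,l,st,ce=cv2.connectedComponentsWithStats(m); out=[]
    for i in range(1,n):
        if st[i,4]>s*s*3:
            ys,xs=np.where(l==i); v=np.linalg.eigh(np.cov(np.stack([xs,ys])))
            out.append((((ce[i]+.5)/s-.5+[x0,y0]).round(1).tolist(),round(st[i,4]/s/s),(np.sqrt(v[0])/s*2).round(1).tolist(),v[1][:,1].round(2).tolist()))
    return out
for n,im,P,b in(('w',W,PW,(248,203,398,296)),('t',T,PT,(147,175,206,212))):
    for q in blobs(im,b): print(n,q,onz(P,*q[0],.049).round(4)[:2],onz(P,*q[0],.087).round(4)[:2])
# rim inner/outer ring in wrist: bright ring
def ell(im,mask):
    cs,_=cv2.findContours(mask,cv2.RETR_EXTERNAL,cv2.CHAIN_APPROX_NONE); c=max(cs,key=cv2.contourArea); return cv2.fitEllipse(cv2.convexHull(c))
for n,im,P,b in(('w',W,PW,(230,20,412,203)),('t',T,PT,(138,205,210,277))):
    x0,y0,x1,y1=b; g=im[y0:y1,x0:x1].min(2); m=((g>175)*255).astype(np.uint8)
    e=ell(im,m); print(n,e, onz(P,e[0][0]+x0,e[0][1]+y0,.12).round(4))
E
python3 m1.py
```

```text
w ([331.1, 207.9], 55, [4.1, 4.3], [-0.26, 0.97]) [0.6146 0.2859] [0.6051 0.2844]
w ([302.9, 210.5], 53, [4.0, 4.2], [-0.85, -0.52]) [0.6173 0.2588] [0.6076 0.2601]
w ([341.2, 211.7], 53, [4.1, 4.1], [-0.74, 0.67]) [0.6183 0.2957] [0.6084 0.2933]
w ([355.6, 222.0], 53, [4.0, 4.2], [-0.88, 0.47]) [0.6285 0.31  ] [0.6176 0.3061]
w ([336.3, 241.8], 386, [12.0, 30.7], [0.47, 0.88]) [0.649  0.2917] [0.636  0.2896]
w ([278.7, 232.1], 80, [2.7, 10.2], [-0.93, -0.36]) [0.6393 0.235 ] [0.6273 0.2387]
w ([360.1, 231.1], 51, [3.9, 4.1], [-0.85, 0.52]) [0.6377 0.3147] [0.6259 0.3104]
w ([364.5, 240.1], 49, [3.9, 4.0], [-0.97, 0.25]) [0.647  0.3195] [0.6342 0.3146]
w ([316.0, 254.9], 167, [4.4, 12.5], [0.41, 0.91]) [0.6629 0.2717] [0.6485 0.2717]
w ([303.9, 267.6], 101, [2.7, 15.6], [-0.78, -0.63]) [0.6767 0.2596] [0.6609 0.2608]
t ([172.7, 191.7], 15, [1.3, 3.7], [0.33, 0.94]) [0.659 0.282] [0.647  0.2726]
w ((95.60201263427734, 112.28763580322266), (184.13885498046875, 289.26123046875), 11.086071014404297) [0.5393 0.2781 0.12  ]
t ((41.050086975097656, 16.61286163330078), (12.313541412353516, 38.025360107421875), 139.11355590820312) [0.5631 0.2447 0.12  ]
```

The stripe lies at the one-dot angle (21.5° from the machine's symmetry axis) and the selector axis is at about (0.6575, 0.275). The machine's yaw is about 1°, and the drum centre comes out at about (0.528, 0.272). I'll grip the selector and turn it 43° anticlockwise.

Emit:
move_arm --rows '[-2,0.2,4,-10,-4,0.4,9,-20,-5.8,0.54,14,-22.5,-5.8,0.54,18,-22.5,-5.8,0.54,20,-22.5,-5.8,0.54,22.1,-22.5,-5.8,0.54,22.1,-22.5,-5.8,0.54,22.1,-22.5]'

```text
clock: 2.7
tcp_pos: [0.6576, 0.2768, 0.0808]
orientation: [-0.622, 3.077, 0.001]
contact_force: [1.2, 0.8, 0.5]
grip_width: 0.0428
gripper_force: 0.0
```

Emit:
move_arm --rows '[0,0,0,0,0,0,0,0,0,0,0,0,0,0,0,0]' --fingers 0 --newtons 40

```text
clock: 3.2
tcp_pos: [0.6577, 0.2759, 0.0808]
orientation: [-0.621, 3.078, -0.0]
contact_force: [-1.2, -1.6, 5.3]
grip_width: 0.0134
gripper_force: 42.0
```

Emit:
move_arm --rows '[0,0,0,-8,0,0,0,-16,0,0,0,-24,0,0,0,-32,0,0,0,-40,0,0,0,-43,0,0,0,-43,0,0,0,-43]'

```text
clock: 4.2
tcp_pos: [0.6575, 0.2761, 0.0808]
orientation: [-1.706, 2.636, -0.001]
contact_force: [-1.1, -2.2, 7.2]
grip_width: 0.0132
gripper_force: 42.1
```

Emit:
move_arm --rows '[0,0,0,0,0,0,0,0,0,0,-3,0,0,0,-8,0,0,0,-14,10,0,0,-20,20,0,0,-22,30,0,0,-22,35,0,0,-22,35]' --fingers 0.6

```text
clock: 5.32
tcp_pos: [0.6565, 0.2765, 0.2992]
orientation: [0.837, -3.028, 0.0]
contact_force: [-0.5, -0.3, 0.1]
grip_width: 0.0512
gripper_force: 0.0
```

```bash
python3 - <<'E'
from h import *
go([.53,-.13,.33],180)
im,P=snap('wrist'); u,v=proj(P,[.6575,.275,.087]);print(u,v)
c=im[int(v)-60:int(v)+60,int(u)-80:int(u)+80]; cv2.imwrite('pics/w2.png',cv2.resize(c,None,fx=4,fy=4))
E
```

```text
go [ 31.74 -28.37  -3.07] twist 30.9 | yaw -149.1 tilt [-0. -0. -1.] pos [0.6565 0.2765 0.2992] j7 1.61 t 5.325
315.3874870961793 200.111242668442
```

View pics/w2.png

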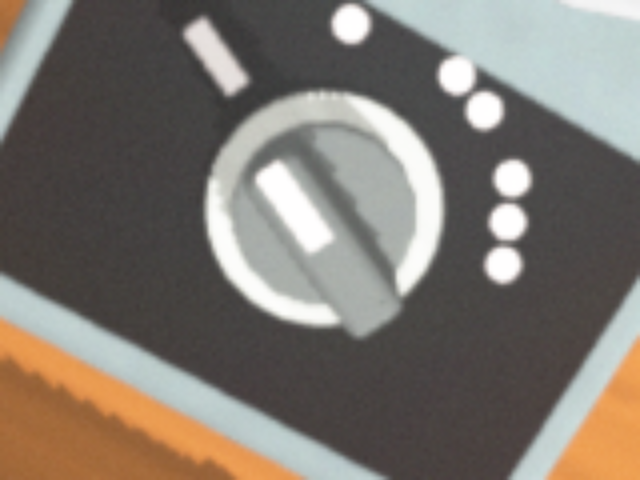

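The stripe now points at the short line, so the selector is off. Next I'll survey the mat with the wrist camera from two places.

Emit:
move_arm --rows '[4,-3.5,-1,4,8,-7,-2,8,12,-10.7,-3,12,16,-14.3,-3,16,20,-17.9,-3,20,24,-21.5,-3,24,28,-25,-3,28,31.7,-28.4,-3,31,31.7,-28.4,-3,31,31.7,-28.4,-3,31]'

```text
clock: 6.62
tcp_pos: [0.5302, -0.1295, 0.3289]
orientation: [-0.002, -3.141, -0.001]
contact_force: [-0.9, 0.7, -0.5]
grip_width: 0.0515
gripper_force: 0.0
```

```bash
python3 - <<'E'
from h import *
import pickle
im,P=snap('wrist','w3.png'); pickle.dump((im,P),open('v1.pkl','wb')); go([.56,-.05,.33],180)
E
```

```text
go [-2.95  7.88 -0.11] twist 0.0 | yaw -180.0 tilt [-0.001  0.001 -1.   ] pos [ 0.5305 -0.1288  0.3289] j7 1.74 t 6.675
```

View pics/w3.png

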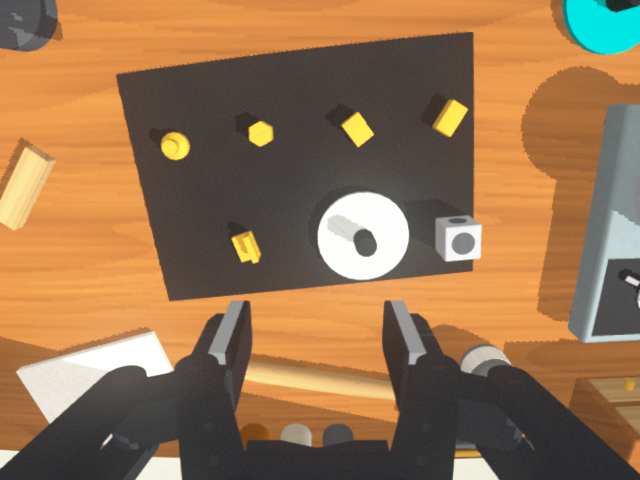

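Wrist view: button (174,146), hex (260,133), block (357,129), bar (450,118), angle/step piece (246,246), lid (362,235). I'll shift for the second view.

Emit:
move_arm --rows '[0,4,0,0,0,8,0,0,0,10,0,0,0,10,0,0,0,10,0,0]'

```text
clock: 7.3
tcp_pos: [0.5306, -0.0306, 0.3292]
orientation: [-0.003, -3.141, 0.001]
contact_force: [-1.0, -0.3, 0.9]
grip_width: 0.0514
gripper_force: 0.0
```

```bash
cat > m2.py <<'E'
from h import *
import pickle
v1=pickle.load(open('v1.pkl','rb')); im,P=snap('wrist','w4.png')
def pieces(im,P):
    h=cv2.cvtColor(im,cv2.COLOR_BGR2HSV); m=cv2.inRange(h,(18,120,90),(34,255,255))
    quad=np.array([proj(P,p) for p in PM]); k=np.zeros(m.shape,np.uint8); cv2.fillPoly(k,[np.int32(quad)],255); m&=k
    m=cv2.morphologyEx(m,cv2.MORPH_CLOSE,np.ones((5,5)))
    cs,_=cv2.findContours(m,cv2.RETR_EXTERNAL,cv2.CHAIN_APPROX_NONE); return [c for c in cs if cv2.contourArea(c)>120]
PM=[onz(v1[1],*q,.003) for q in((122,80),(470,38),(468,268),(170,295))]
print('mat',np.round(PM,3).tolist())
def cen(c): M=cv2.moments(c); return np.array([M['m10'],M['m01']])/M['m00']
A=pieces(*v1);B=pieces(im,P)
for c in A:
    a=cen(c); best=min(((two(v1[1],a,P,cen(d)),d) for d in B),key=lambda q:q[0][1]+abs(q[0][0][2]-.012)*.3)
    p,e=best[0]
    pts=np.array([onz(v1[1],*q[0],.018)[:2]*1000 for q in c],np.float32); rc=cv2.minAreaRect(pts)
    print(a.round(1),'tri',p.round(4),round(e,4),'rect',np.round(rc[0],1),np.round(rc[1],1),round(rc[2],1))
def knob(im,box,P):
    x0,y0,x1,y1=box; g=im[y0:y1,x0:x1].max(2); m=((g<70)*255).astype(np.uint8); cs,_=cv2.findContours(m,cv2.RETR_EXTERNAL,cv2.CHAIN_APPROX_NONE)
    c=max(cs,key=cv2.contourArea); return c+[x0,y0]
k=knob(v1[0],(330,205,390,270),v1[1]); print('knob',cv2.minEnclosingCircle(k),cv2.boundingRect(k))
def white(im,P):
    h=cv2.cvtColor(im,cv2.COLOR_BGR2GRAY); u,v=proj(P,[.597,-.08,.015]).astype(int); print('seed',u,v)
    x0,y0=max(0,u-70),max(0,v-70); m=((h[y0:v+70,x0:u+70]>120)*255).astype(np.uint8); 
    cs,_=cv2.findContours(m,cv2.RETR_EXTERNAL,cv2.CHAIN_APPROX_NONE); c=min(cs,key=lambda c:np.hypot(*(cen(c)-[u-x0,v-y0])) if cv2.contourArea(c)>1500 else 1e9)+[x0,y0]
    e=cv2.fitEllipse(cv2.convexHull(c)); return e
ea,eb=white(*v1),white(im,P); print(ea,eb); p,e=two(v1[1],ea[0],P,eb[0]); print('lid disc',p.round(4),round(e,4),onz(v1[1],*ea[0],.013).round(4))
E
python3 m2.py; python3 -c "
from h import *
go([.56,-.05,.33],180)"
```

```text
mat [[0.424, -0.337, 0.003], [0.384, 0.03, 0.003], [0.641, 0.055, 0.003], [0.677, -0.312, 0.003]]
[246.3 246.9] tri [ 0.612  -0.2123  0.0067] 0.0 rect [ 609.7 -209.9] [39.3 26.7] 18.8
[174.8 145.5] tri [ 0.4936 -0.2838  0.0101] 0.0002 rect [ 492.7 -281.1] [30.4 30.9] 42.2
[260.3 133.1] tri [ 0.481  -0.1893  0.0128] 0.0 rect [ 480.6 -188.4] [24.3 28.6] 25.6
[357. 129.] tri [ 0.4768 -0.0861  0.0121] 0.0 rect [476.6 -86.4] [30.9 23.5] 38.9
[449.7 117.5] tri [0.4643 0.0129 0.0109] 0.0001 rect [464.3  10.5] [24.6 36. ] 60.7
go [-2.95 -1.89 -0.08] twist -0.2 | yaw 179.8 tilt [-0. -0. -1.] pos [ 0.5305 -0.031   0.3292] j7 1.53 t 7.35Traceback (most recent call last):
  File "m2.py", line 21, in <module>
    k=knob(v1[0],(330,205,390,270),v1[1]); print('knob',cv2.minEnclosingCircle(k),cv2.boundingRect(k))
  File "m2.py", line 20, in knob
    c=max(cs,key=cv2.contourArea); return c+[x0,y0]
ValueError: max() iterable argument is empty
```

View pics/w4.png

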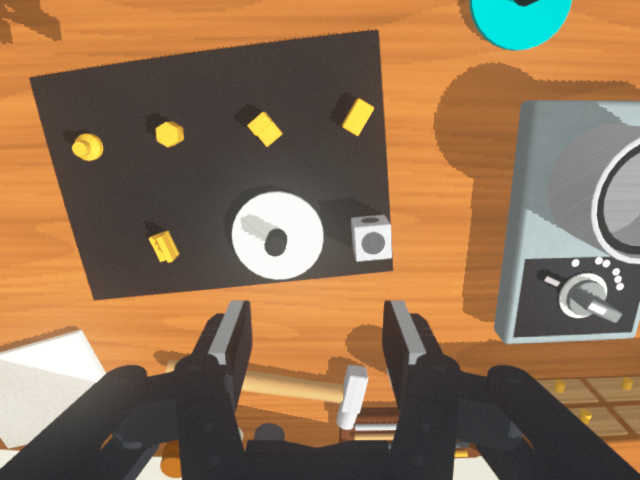

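The second view agrees: all five triangulated centroids are 7–13 mm high with misfits under 0.2 mm. I'll take the bar first, at (0.464, 0.013) with tool x at 151°.

```bash
python3 -c "
from h import *
go([.464,.0125,.019],150.7)"
```

```text
go [ 6.67  4.35 31.02] twist 29.1 | yaw 179.8 tilt [-0. -0. -1.] pos [ 0.5305 -0.031   0.3292] j7 1.53 t 7.35
```

Emit:
move_arm --rows '[2,1.4,5,10,4.5,3,10.5,20,6.7,4.4,16,29,6.7,4.4,22,29,6.7,4.4,26,29,6.7,4.4,29,29,6.7,4.4,31,29,6.7,4.4,31,29,6.7,4.4,31,29]'

```text
clock: 8.48
tcp_pos: [0.4643, 0.0135, 0.0199]
orientation: [0.792, 3.039, 0.0]
contact_force: [-1.1, 0.3, -0.1]
grip_width: 0.0513
gripper_force: 0.0
```

Emit:
move_arm --rows '[0,0,0,0,0,0,0,0,0,0,0,0,0,0,0,0,0,0,0,0]' --fingers 0 --newtons 60

```text
clock: 9.1
tcp_pos: [0.4642, 0.014, 0.0203]
orientation: [0.79, 3.039, 0.001]
contact_force: [-1.4, -0.5, 8.7]
grip_width: 0.0187
gripper_force: 58.9
```

Emit:
move_arm --rows '[0,0,-4,0,0,0,-10,0,0,0,-16,0,0,0,-18,0]'

```text
clock: 9.6
tcp_pos: [0.4653, 0.0142, 0.2034]
orientation: [0.789, 3.035, 0.005]
contact_force: [0.7, 0.1, -2.4]
grip_width: 0.0183
gripper_force: 59.4
```

```bash
python3 -c "
from h import *
go([.528,.272,.20],150.7)"
```

```text
go [ 7.08 25.56  0.42] twist 0.1 | yaw 150.8 tilt [ 0.007  0.002 -1.   ] pos [0.4653 0.0142 0.2034] j7 0.93 t 9.6
```

Emit:
move_arm --rows '[1.5,5.5,0,0,3,11,0,0,4.6,16.6,0,0,6,22,0,0,7.1,25.6,0,0,7.1,25.6,4,0,7.1,25.6,8,0,7.1,25.6,10,0,7.1,25.6,10,0]'

```text
clock: 10.72
tcp_pos: [0.525, 0.2715, 0.0979]
orientation: [-0.79, -3.038, 0.004]
contact_force: [-0.7, -0.4, -1.6]
grip_width: 0.0185
gripper_force: 59.4
```

Emit:
move_arm --rows '[0,0,0,0,0,0,0,0,0,0,0,0,0,0,-5,0,0,0,-11,0,0,0,-12,0]' --fingers 0.5

```text
clock: 11.48
tcp_pos: [0.5287, 0.2735, 0.2245]
orientation: [0.79, 3.034, 0.01]
contact_force: [0.4, 0.3, -0.3]
grip_width: 0.043
gripper_force: 0.0
```

```bash
cat > chk.py <<'E'
from h import *
def top():
    T,P=snap('top'); h=cv2.cvtColor(T,cv2.COLOR_BGR2HSV); m=cv2.inRange(h,(12,90,120),(32,255,255))
    q=[(0.43,-.33,.01),(.41,.025,.01),(.635,.045,.01),(.665,-.305,.01)]
    k=np.zeros(m.shape,np.uint8); cv2.fillPoly(k,[np.int32([proj(P,p) for p in q])],255)
    n,l,s,c=cv2.connectedComponentsWithStats(m&k); return [(onz(P,*c[i],.012).round(4)[:2].tolist(),int(s[i,4])) for i in range(1,n) if s[i,4]>25]
if __name__=='__main__':
    import sys; print(top()); a=list(map(float,sys.argv[1:])); go(a[:3],a[3] if len(a)>3 else None)
E
python3 chk.py .4768 -.0861 .019 128.9
```

```text
[([0.6101, -0.2113], 154), ([0.4923, -0.2828], 136), ([0.4759, -0.085], 141), ([0.4808, -0.1883], 107)]
go [-12.96 -34.    20.28] twist 21.9 | yaw 150.8 tilt [ 0.006  0.004 -1.   ] pos [0.5281 0.2732 0.2235] j7 0.5 t 11.525
```

Emit:
move_arm --rows '[-2,-5.4,0,4,-4,-10.8,0,8,-6.2,-16.3,0,12,-8.3,-21.7,1,16,-10.4,-27,3,20,-12.5,-32,6,22,-13,-34,12,22,-13,-34,16,22,-13,-34,16,22]' --fingers 0.6

```text
clock: 12.65
tcp_pos: [0.4708, -0.0881, 0.0563]
orientation: [-1.354, -2.827, 0.005]
contact_force: [-0.7, -0.2, 1.1]
grip_width: 0.0514
gripper_force: 0.0
```

```bash
python3 chk.py .4768 -.0861 .019 128.9
```

```text
[([0.61, -0.2114], 153), ([0.4923, -0.2828], 136), ([0.4807, -0.1884], 106)]
go [-0.12  0.45  3.92] twist -0.1 | yaw 128.8 tilt [-0.004  0.    -1.   ] pos [ 0.4727 -0.0879  0.0582] j7 0.9 t 12.7
```

Emit:
move_arm --rows '[0,0.3,2,0,0,0.3,3.8,0,0,0.3,3.8,0,0,0.3,3.8,0]'

```text
clock: 13.2
tcp_pos: [0.4776, -0.086, 0.0228]
orientation: [1.355, 2.832, 0.002]
contact_force: [0.3, 0.0, -0.2]
grip_width: 0.0513
gripper_force: 0.0
```

Emit:
move_arm --rows '[0,0,0.4,0,0,0,0.4,0]'

```text
clock: 13.45
tcp_pos: [0.4767, -0.0861, 0.0176]
orientation: [1.356, 2.833, 0.0]
contact_force: [0.0, 0.3, -0.1]
grip_width: 0.0511
gripper_force: 0.0
```

Emit:
move_arm --rows '[0,0,0,0,0,0,0,0,0,0,0,0,0,0,0,0,0,0,0,0]' --fingers 0 --newtons 60

```text
clock: 14.08
tcp_pos: [0.4765, -0.0862, 0.0178]
orientation: [-1.357, -2.834, -0.0]
contact_force: [-1.8, -0.4, 6.1]
grip_width: 0.0282
gripper_force: 58.9
```

Emit:
move_arm --rows '[0,0,-4,0,0,0,-10,0,0,0,-16,0,0,0,-18,0,0,0,-18,0,0,0,-18,0]'

```text
clock: 14.82
tcp_pos: [0.4756, -0.086, 0.1961]
orientation: [-1.355, -2.832, 0.001]
contact_force: [0.0, -0.1, -1.7]
grip_width: 0.0285
gripper_force: 60.1
```

```bash
python3 chk.py .528 .272 .20 150
```

```text
[([0.6099, -0.2114], 152), ([0.4925, -0.2828], 134), ([0.4806, -0.1885], 103)]
go [24.58 26.55 -0.44] twist -21.1 | yaw 128.9 tilt [-0.003 -0.    -1.   ] pos [ 0.4754 -0.086   0.1957] j7 0.81 t 14.875
```

Emit:
move_arm --rows '[4,4.3,0,0,8,8.6,-0.4,0,12,13,-0.4,0,16,17.3,-0.4,0,20,21.6,-0.4,0,23.5,25.4,-0.4,0,24.6,26.5,1,0,24.6,26.5,5,0,24.6,26.5,9,0,24.6,26.5,9,0]'

```text
clock: 16.12
tcp_pos: [0.5257, 0.2688, 0.1029]
orientation: [-1.356, -2.829, 0.013]
contact_force: [0.2, -0.8, -0.5]
grip_width: 0.0281
gripper_force: 60.0
```

Emit:
move_arm --rows '[0,0,0,0,0,0,0,0,0,0,0,0,0,0,0,0,0,0,-5,0,0,0,-11,0,0,0,-11,0,0,0,-11,0]' --fingers 0.55

```text
clock: 17.12
tcp_pos: [0.5283, 0.2716, 0.2173]
orientation: [-1.356, -2.834, -0.0]
contact_force: [0.7, -0.2, 0.1]
grip_width: 0.0469
gripper_force: 0.0
```

```bash
python3 chk.py .481 -.1893 .06 175.6
```

```text
[([0.61, -0.2114], 153), ([0.4924, -0.2829], 137), ([0.4806, -0.1885], 107)]
go [-32.93 -32.53  15.68] twist -46.7 | yaw 128.9 tilt [-0.001 -0.001 -1.   ] pos [0.5279 0.2714 0.2164] j7 0.15 t 17.175
```

Emit:
move_arm --rows '[-4,-4,0,3,-8.2,-8.1,0,6,-12.4,-12.2,0,9,-16.5,-16.3,0,13.3,-20.6,-20.4,1,13.3,-24.7,-24.4,3,13.3,-28.8,-28.4,6,13.3,-32.5,-32.2,10,13.3,-32.9,-32.5,15,13.3,-32.9,-32.5,15.7,13.3]' --fingers 0.6

```text
clock: 18.42
tcp_pos: [0.4778, -0.1884, 0.0564]
orientation: [-1.674, -2.648, 0.006]
contact_force: [-0.5, -0.3, 0.1]
grip_width: 0.0513
gripper_force: 0.0
```

Emit:
move_arm --rows '[0,0,0,0,0,0,0,0,0,0,0,0]'

```text
clock: 18.8
tcp_pos: [0.4832, -0.1878, 0.0618]
orientation: [1.672, 2.657, 0.002]
contact_force: [0.5, -0.1, 0.4]
grip_width: 0.0512
gripper_force: 0.0
```

```bash
python3 chk.py .481 -.1893 .019 115.6
```

```text
[([0.493, -0.283], 126)]
go [-0.03 -0.24  4.26] twist 0.0 | yaw 115.6 tilt [ 0.002 -0.    -1.   ] pos [ 0.4829 -0.188   0.0616] j7 0.93 t 18.85
```

Emit:
move_arm --rows '[0,-0.2,2.5,0,0,-0.2,4.2,0,0,-0.2,4.2,0,0,-0.2,4.2,0,0,-0.2,4.2,0]'

```text
clock: 19.48
tcp_pos: [0.4806, -0.1895, 0.0189]
orientation: [1.675, 2.657, 0.001]
contact_force: [0.7, 0.2, -0.0]
grip_width: 0.0514
gripper_force: 0.0
```

Emit:
move_arm --rows '[0,0,0,0,0,0,0,0,0,0,0,0,0,0,0,0,0,0,0,0]' --fingers 0 --newtons 60

```text
clock: 20.1
tcp_pos: [0.4804, -0.1893, 0.0189]
orientation: [1.675, 2.657, 0.001]
contact_force: [-0.7, 0.4, 5.8]
grip_width: 0.0237
gripper_force: 58.5
```

Emit:
move_arm --rows '[0,0,-4,0,0,0,-10,0,0,0,-16,0,0,0,-18,0,0,0,-18,0,0,0,-18,0]'

```text
clock: 20.85
tcp_pos: [0.4792, -0.1889, 0.197]
orientation: [-1.674, -2.656, 0.001]
contact_force: [-0.5, 1.0, -0.8]
grip_width: 0.0239
gripper_force: 59.0
```

```bash
python3 chk.py .528 .272 .20
```

```text
[([0.4924, -0.2826], 133)]
go [39.47 24.29 -0.31] twist 0 | yaw 115.6 tilt [-0.003  0.001 -1.   ] pos [ 0.4791 -0.1889  0.1968] j7 0.84 t 20.9
```

Emit:
move_arm --rows '[5,3,-0.3,0,10,6.2,-0.5,0,15,9.3,-0.5,0,20,12.4,-0.5,0,25,15.5,-0.5,0,30,18.6,-0.5,0,35,21.7,-0.5,0,39.4,24.3,-0.5,0,39.4,24.3,-0.5,0,39.4,24.3,4,0]'

```text
clock: 22.15
tcp_pos: [0.5312, 0.2719, 0.159]
orientation: [1.673, 2.656, 0.006]
contact_force: [0.1, -0.9, -0.9]
grip_width: 0.0245
gripper_force: 59.1
```

Emit:
move_arm --rows '[0,0,3,0,0,0,5,0,0,0,5,0]'

```text
clock: 22.52
tcp_pos: [0.5278, 0.2688, 0.1055]
orientation: [-1.676, -2.655, 0.009]
contact_force: [-0.1, -0.9, -0.6]
grip_width: 0.0241
gripper_force: 59.1
```

Emit:
move_arm --rows '[0,0,0,0,0,0,0,0,0,0,0,0,0,0,0,0,0,0,-5,0,0,0,-11,0,0,0,-11,0,0,0,-11,0]' --fingers 0.55

```text
clock: 23.52
tcp_pos: [0.529, 0.2709, 0.2182]
orientation: [-1.675, -2.658, -0.0]
contact_force: [-0.1, 0.3, 0.1]
grip_width: 0.0471
gripper_force: 0.0
```

```bash
python3 chk.py .4936 -.2838 .06
```

```text
[([0.61, -0.2114], 153), ([0.4925, -0.2828], 136)]
go [-48.51 -27.05  15.78] twist 0 | yaw 115.6 tilt [-0.002 -0.001 -1.   ] pos [0.5286 0.2706 0.2173] j7 -0.05 t 23.575
```

Emit:
move_arm --rows '[-5.2,-2.9,0,0,-10.5,-5.9,0,0,-15.8,-8.8,0,0,-21,-11.8,0,0,-26.3,-14.7,0,0,-31.5,-17.6,0,0,-36.8,-20.5,2,0,-42,-23.4,4,0,-47,-26.2,7,0,-48.5,-27,11,0]' --fingers 0.65

```text
clock: 24.82
tcp_pos: [0.4935, -0.2873, 0.1068]
orientation: [1.681, 2.653, -0.003]
contact_force: [0.1, 0.1, -0.5]
grip_width: 0.0557
gripper_force: 0.0
```

Emit:
move_arm --rows '[0,0,3,0,0,0,4.8,0,0,0,4.8,0,0,0,4.8,0]'

```text
clock: 25.32
tcp_pos: [0.4956, -0.283, 0.0611]
orientation: [1.674, 2.657, 0.0]
contact_force: [0.1, 0.0, -0.2]
grip_width: 0.0556
gripper_force: 0.0
```

```bash
python3 chk.py .4936 -.2836 .019
```

```text
[([0.61, -0.2115], 150)]
go [ 0.06 -0.23  4.24] twist 0 | yaw 115.6 tilt [ 0.002 -0.001 -1.   ] pos [ 0.4959 -0.2831  0.0614] j7 1.12 t 25.375
```

Emit:
move_arm --rows '[0,-0.2,2.5,0,0,-0.2,4.4,0,0,-0.2,4.4,0,0,-0.2,4.4,0,0,-0.2,4.4,0]'

```text
clock: 26.0
tcp_pos: [0.4937, -0.2842, 0.017]
orientation: [1.675, 2.657, 0.0]
contact_force: [-0.4, -0.4, 0.2]
grip_width: 0.0553
gripper_force: 0.0
```

Emit:
move_arm --rows '[0,0,0,0,0,0,0,0,0,0,0,0,0,0,0,0,0,0,0,0]' --fingers 0 --newtons 50

```text
clock: 26.62
tcp_pos: [0.4935, -0.2841, 0.0171]
orientation: [1.675, 2.657, 0.001]
contact_force: [-1.1, 1.2, 5.5]
grip_width: 0.027
gripper_force: 50.4
```

Emit:
move_arm --rows '[0,0,-4,0,0,0,-10,0,0,0,-16,0,0,0,-18,0,0,0,-18,0,0,0,-18,0]'

```text
clock: 27.38
tcp_pos: [0.4924, -0.2833, 0.1949]
orientation: [-1.674, -2.656, 0.0]
contact_force: [0.1, -0.4, -0.8]
grip_width: 0.0273
gripper_force: 49.4
```

```bash
python3 chk.py .528 .272 .20
```

```text
[([0.61, -0.2113], 151)]
go [48.55 27.18 -0.49] twist 0 | yaw 115.6 tilt [-0.003  0.001 -1.   ] pos [ 0.4922 -0.2833  0.1946] j7 1.04 t 27.425
```

Emit:
move_arm --rows '[5.2,2.9,-0.5,0,10.5,5.9,-0.5,0,15.8,8.8,-0.5,0,21,11.8,-0.5,0,26.3,14.7,-0.5,0,31.5,17.6,-0.5,0,36.8,20.6,-0.5,0,42,23.5,-0.5,0,47,26.3,-0.5,0,48.5,27.2,-0.5,0]'

```text
clock: 28.68
tcp_pos: [0.5277, 0.2756, 0.1993]
orientation: [-1.666, -2.661, 0.002]
contact_force: [0.0, -0.8, -2.4]
grip_width: 0.0268
gripper_force: 49.4
```

Emit:
move_arm --rows '[0,0,0,0,0,0,5,0,0,0,9,0,0,0,9,0,0,0,9,0]'

```text
clock: 29.3
tcp_pos: [0.5305, 0.2697, 0.1125]
orientation: [1.678, 2.655, 0.001]
contact_force: [-0.4, 1.1, -0.8]
grip_width: 0.0271
gripper_force: 49.5
```

Emit:
move_arm --rows '[0,0,0,0,0,0,0,0,0,0,0,0,0,0,0,0,0,0,-5,0,0,0,-11,0,0,0,-11,0,0,0,-11,0]' --fingers 0.55

```text
clock: 30.3
tcp_pos: [0.5291, 0.271, 0.2211]
orientation: [-1.675, -2.658, 0.0]
contact_force: [-0.1, 0.6, 0.2]
grip_width: 0.0472
gripper_force: 0.0
```

```bash
python3 chk.py .611 -.2115 .06 198.8
```

```text
[([0.6102, -0.2112], 155)]
go [-47.05 -13.34  16.05] twist -83.2 | yaw 115.6 tilt [-0.002 -0.001 -1.   ] pos [0.5286 0.2707 0.2202] j7 -0.04 t 30.35
```

Emit:
move_arm --rows '[-5.5,-1.6,0,-9,-11,-3.1,0,-18,-16.5,-4.7,0,-27,-22,-6.2,0,-36,-27.5,-7.8,0,-45,-33,-9.4,0,-54,-38.5,-11,1,-63,-44,-12.5,2,-72,-47,-13.3,4,-80,-47,-13.3,7,-83]' --fingers 0.7

```text
clock: 31.6
tcp_pos: [0.6111, -0.2148, 0.1493]
orientation: [0.501, -3.1, 0.002]
contact_force: [0.1, -0.4, -0.6]
grip_width: 0.0597
gripper_force: 0.0
```

Emit:
move_arm --rows '[0,0,0,0,0,0,0,0,0,0,0,0]'

```text
clock: 31.98
tcp_pos: [0.6129, -0.2098, 0.1524]
orientation: [-0.507, 3.099, -0.001]
contact_force: [0.5, 1.1, -0.1]
grip_width: 0.0598
gripper_force: 0.0
```

```bash
python3 - <<'E'
from h import *
im,P=snap('wrist'); u,v=map(int,proj(P,[.611,-.2115,.012])); print(u,v)
go([.611,-.2115,.019],198.8)
c=im[max(0,v-75):v+75,max(0,u-100):u+100]; cv2.imwrite('pics/w5.png',cv2.resize(c,None,fx=3,fy=3))
E
```

```text
315 219
go [ 0.25 -0.08 13.35] twist -0.2 | yaw -161.4 tilt [ 0.002 -0.    -1.   ] pos [ 0.6129 -0.2099  0.1525] j7 2.18 t 32.025
```

View pics/w5.png

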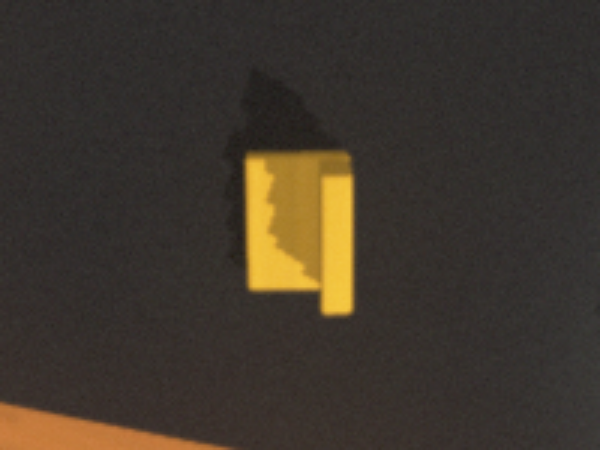

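It is offcut4, the angle, with its leg on the right. I'll grip it lengthwise over its 32 mm, since both ends are full L faces, so I turn 90°.

Emit:
move_arm --rows '[0.2,0,2,10,0.2,0,4,20,0.2,0,6,30,0.2,0,8,40,0.2,0,8,50,0.2,0,8,60,0.2,0,8,70,0.2,0,8,80,0.2,0,8,90,0.2,0,8,90]'

```text
clock: 33.28
tcp_pos: [0.6109, -0.2104, 0.072]
orientation: [1.831, 2.552, 0.0]
contact_force: [-0.8, -0.0, -0.4]
grip_width: 0.0599
gripper_force: 0.0
```

Emit:
move_arm --rows '[0,0,0,0,0,0,0,0]'

```text
clock: 33.52
tcp_pos: [0.6104, -0.211, 0.0716]
orientation: [1.832, 2.552, 0.001]
contact_force: [0.2, 0.6, -0.4]
grip_width: 0.0598
gripper_force: 0.0
```

```bash
python3 chk.py .611 -.2115 .019 108.8
```

```text
[([0.5993, -0.2093], 28)]
go [-0.06  0.06  5.25] twist -0.2 | yaw 108.6 tilt [ 0.  0. -1.] pos [ 0.6103 -0.2111  0.0715] j7 0.91 t 33.575
```

Emit:
move_arm --rows '[0,0,3,0,0,0,5.3,0,0,0,5.3,0,0,0,5.3,0,0,0,5.3,0]'

```text
clock: 34.2
tcp_pos: [0.6109, -0.2114, 0.0193]
orientation: [1.834, 2.549, 0.001]
contact_force: [-0.5, 0.3, -0.6]
grip_width: 0.0595
gripper_force: 0.0
```

Emit:
move_arm --rows '[0,0,0,0,0,0,0,0,0,0,0,0,0,0,0,0,0,0,0,0]' --fingers 0 --newtons 60

```text
clock: 34.83
tcp_pos: [0.6107, -0.2112, 0.0192]
orientation: [1.834, 2.55, 0.001]
contact_force: [-1.3, 0.9, 6.7]
grip_width: 0.0306
gripper_force: 59.7
```

Emit:
move_arm --rows '[0,0,-4,0,0,0,-10,0,0,0,-16,0,0,0,-18,0,0,0,-18,0,0,0,-18,0]'

```text
clock: 35.58
tcp_pos: [0.6091, -0.2103, 0.196]
orientation: [-1.832, -2.548, 0.002]
contact_force: [-0.5, 0.5, -2.4]
grip_width: 0.0302
gripper_force: 59.7
```

```bash
python3 chk.py .528 .272 .20
```

```text
[]
go [48.3   7.68 -0.34] twist 0 | yaw 108.6 tilt [-0.004  0.001 -1.   ] pos [ 0.6089 -0.2103  0.1958] j7 0.84 t 35.625
```

Emit:
move_arm --rows '[6,1,-0.5,0,12,1.9,-0.5,0,18,2.9,-0.5,0,24,3.8,-0.5,0,30,4.8,-0.5,0,36,5.7,-0.5,0,42,6.7,-0.5,0,47.5,7.6,-0.5,0,48.3,7.7,-0.5,0,48.3,7.7,-0.5,0]'

```text
clock: 36.88
tcp_pos: [0.5288, 0.2712, 0.2017]
orientation: [-1.833, -2.551, 0.005]
contact_force: [0.3, -1.4, -1.9]
grip_width: 0.0304
gripper_force: 59.7
```

Emit:
move_arm --rows '[0,0,0,0,0,0,5,0,0,0,9,0,0,0,9,0,0,0,9,0]'

```text
clock: 37.5
tcp_pos: [0.5335, 0.2706, 0.1161]
orientation: [1.837, 2.544, 0.01]
contact_force: [0.7, 0.4, 12.6]
grip_width: 0.0307
gripper_force: 72.1
```

Emit:
move_arm --rows '[0,0,0,0,0,0,0,0,0,0,0,0,0,0,0,0,0,0,-5,0,0,0,-11,0,0,0,-14,0,0,0,-16,0,0,0,-16,0,0,0,-16,0]' --fingers 0.55

```text
clock: 38.75
tcp_pos: [0.529, 0.2712, 0.2721]
orientation: [-1.834, -2.55, 0.002]
contact_force: [0.7, 0.2, -0.5]
grip_width: 0.0472
gripper_force: 0.0
```

```bash
python3 - <<'E'
from h import *
im,P=snap('wrist','w6.png');T,PT=snap('top')
print(proj(P,[.528,.272,.12]))
u,v=map(int,proj(PT,[.528,.272,.12])); c=cv2.resize(T[v-45:v+45,u-45:u+45],(480,480)); u2,v2=map(int,proj(PT,[.54,-.13,0])); d=cv2.resize(T[v2-75:v2+75,u2-100:u2+100],(320,240)); 
o=np.zeros((480,800,3),np.uint8);o[:,:480]=c;o[:240,480:]=d; u,v=map(int,proj(P,[.528,.272,.08])); e=im[max(0,v-120):v+120,max(0,u-160):u+160]; e=cv2.resize(e,(320,240)); o[240:,480:]=e; cv2.imwrite('pics/c6.png',o)
E
```

```text
[313.85111822 219.08541132]
```

View pics/c6.png

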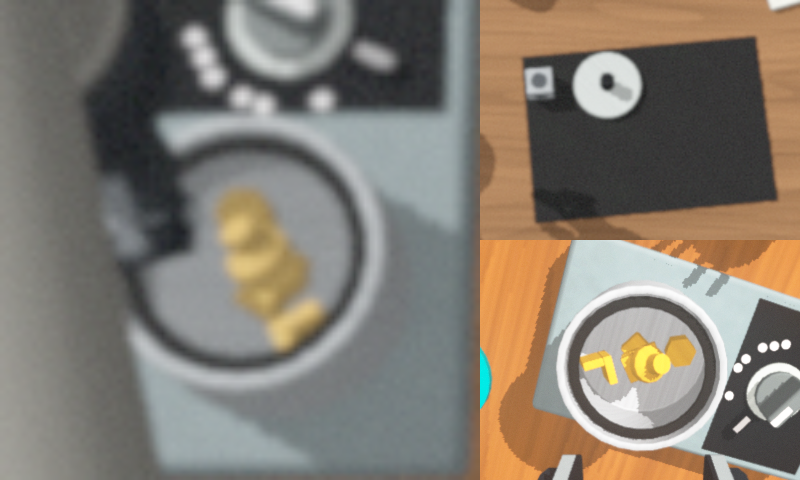

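All five lie in the drum and the mat has only the lid and the cube left. The button seems to sit on top of other pieces, so I'll measure the pile height from two views before fitting the lid.

```bash
python3 -c "
from h import *
import pickle
pickle.dump(snap('wrist'),open('d1.pkl','wb')); go([.55,.21,.27])"
```

```text
go [-6.46  0.05  0.21] twist 0 | yaw 108.5 tilt [-0.002 -0.001 -1.   ] pos [0.529  0.2711 0.272 ] j7 -0.07 t 38.9
```

Emit:
move_arm --rows '[-4,0,0,0,-8,0,0,0,-8,0,0,0,-8,0,0,0,-8,0,0,0]'

```text
clock: 39.52
tcp_pos: [0.5545, 0.1969, 0.2729]
orientation: [-1.831, -2.552, 0.001]
contact_force: [-0.0, 0.2, -0.2]
grip_width: 0.0467
gripper_force: 0.0
```

```bash
python3 - <<'E'
from h import *
import pickle
v1=pickle.load(open('d1.pkl','rb')); v2=snap('wrist'); pickle.dump(v2,open('d2.pkl','wb'))
o=[]
for im,P in(v1,v2):
    u,v=proj(P,[.528,.272,.09]); x0,y0=max(0,int(u)-66),max(0,int(v)-75); print(x0,y0); o.append(cv2.resize(im[y0:y0+150,x0:x0+132],(396,450),interpolation=cv2.INTER_CUBIC))
cv2.imwrite('pics/d.png',np.hstack(o))
# rim ellipse from bright pixels around the expected ring: outer edge
for im,P in(v1,v2):
    g=im.min(2); m=np.zeros(g.shape,np.uint8)
    th=np.linspace(0,2*np.pi,180); c=np.array([.528,.272]); pts=[]
    for it in range(4):
        E=[]
        for t in th:
            rr=np.arange(.045,.075,.0004); px=np.array([proj(P,[c[0]+q*np.cos(t),c[1]+q*np.sin(t),.12]) for q in rr]).astype(np.float32)
            if px.min()<2 or px[:,0].max()>637 or px[:,1].max()>477: continue
            s=cv2.remap(g,px[:,0].reshape(1,-1),px[:,1].reshape(1,-1),cv2.INTER_LINEAR)[0].astype(float)
            d=np.gradient(cv2.GaussianBlur(s.reshape(1,-1),(9,1),2)[0]); k=np.argmax(d[5:45])+5  # ring(black)->bright rim inner edge
            if d[k]>3: E.append((rr[k]*np.cos(t)+c[0],rr[k]*np.sin(t)+c[1]))
        E=np.array(E); A=np.c_[2*E,np.ones(len(E))]; w=np.ones(len(E))
        for _ in range(10):
            s=np.linalg.lstsq(A*w[:,None],(E**2).sum(1)*w,rcond=None)[0]; R=np.sqrt(s[2]+s[:2]@s[:2]); w=1/(1+(abs(np.hypot(*(E-s[:2]).T)-R)/.001)**2)
        c=s[:2]
    print('rim inner',c.round(4),R.round(4),len(E))
E
```

```text
248 133
247 29
rim inner [0.5298 0.2742] 0.0545 180
rim inner [0.5298 0.2737] 0.0547 145
```

View pics/d.png

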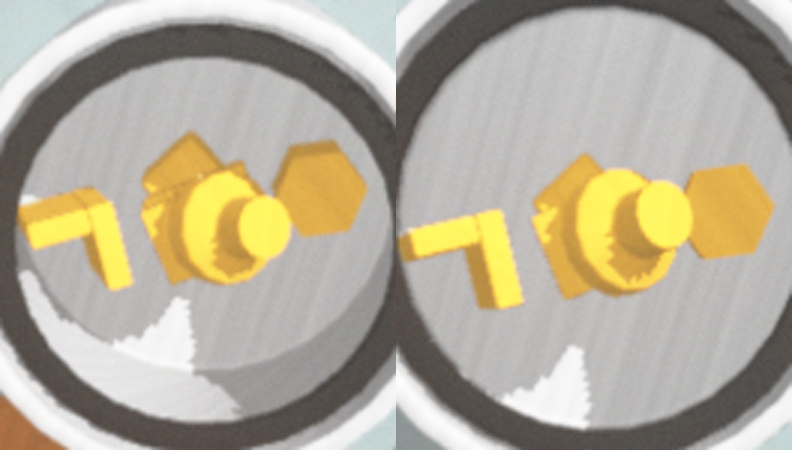

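```bash
python3 - <<'E'
from h import *
import pickle
(i1,P1),(i2,P2)=[pickle.load(open(f,'rb')) for f in('d1.pkl','d2.pkl')]
f=lambda x0,y0,x,y:(x0+x/3-.33,y0+y/3-.33)
for n,a,b in(('stubtop',(264,227),(267,213)),('foot left edge',(186,228),(578-396,220)),('hex',(322,188),(731-396,211)),('angle corner',(94,206),(490-396,217)),('blockcorner',(172,284),(566-396,300))):
    p,e=two(P1,f(248,133,*a),P2,f(247,29,*b)); print(n,p.round(4),round(e,4))
go([.597,-.077,.2])
E
```

```text
stubtop [0.542  0.2804 0.1026] 0.0003
foot left edge [0.5237 0.2725 0.0974] 0.0006
hex [0.5596 0.2874 0.0619] 0.0014
angle corner [0.5006 0.2656 0.0767] 0.002
blockcorner [0.5263 0.2529 0.0827] 0.0002
go [-27.3   -4.74   7.29] twist 0 | yaw 108.7 tilt [-0.001  0.    -1.   ] pos [0.5546 0.1968 0.273 ] j7 0.07 t 39.575
```

The stub top stands at about 0.103 m, only ~5 mm under where the lid's underside will sit, and it leans. That is too risky, so I'll move the button off the pile.

```bash
python3 -c "
from h import *
go([.542,.2804,.15],198.6)"
```

```text
go [ 8.32  1.49 12.3 ] twist -89.9 | yaw 108.7 tilt [-0.001  0.    -1.   ] pos [0.5546 0.1968 0.273 ] j7 0.07 t 39.575
```

Emit:
move_arm --rows '[1,0.2,1,-10,2,0.4,2,-20,3,0.6,3,-30,4,0.8,4,-40,5,1,6,-50,6,1.2,8,-60,7,1.4,10,-70,8.3,1.5,12,-80,8.3,1.5,12.3,-90,8.3,1.5,12.3,-90]' --fingers 0.35

```text
clock: 40.83
tcp_pos: [0.5423, 0.2796, 0.1498]
orientation: [0.506, -3.1, -0.0]
contact_force: [0.0, -0.8, -0.1]
grip_width: 0.0302
gripper_force: 0.0
```

Emit:
move_arm --rows '[0,0,0,0,0,0,0,0,0,0,0,0]'

```text
clock: 41.2
tcp_pos: [0.543, 0.279, 0.1506]
orientation: [-0.505, 3.1, 0.0]
contact_force: [-0.2, 0.1, 0.5]
grip_width: 0.0298
gripper_force: 0.0
```

```bash
python3 - <<'E'
from h import *
im,P=snap('wrist','w8.png'); go([.542,.2804,.11],198.6)
h=cv2.cvtColor(im,cv2.COLOR_BGR2HSV);
u,v=map(int,proj(P,[.542,.2804,.1026])); print(u,v); cv2.circle(im,(u,v),2,(0,0,255),-1)
x0,y0=max(0,u-100),max(0,v-75);cv2.imwrite('pics/w8c.png',cv2.resize(im[y0:v+75,x0:u+100],None,fx=3,fy=3))
E
```

```text
go [0.05 0.16 4.05] twist -0.1 | yaw -161.5 tilt [ 0.  0. -1.] pos [0.5429 0.279  0.1505] j7 1.4 t 41.25
320 277
```

View pics/w8c.png

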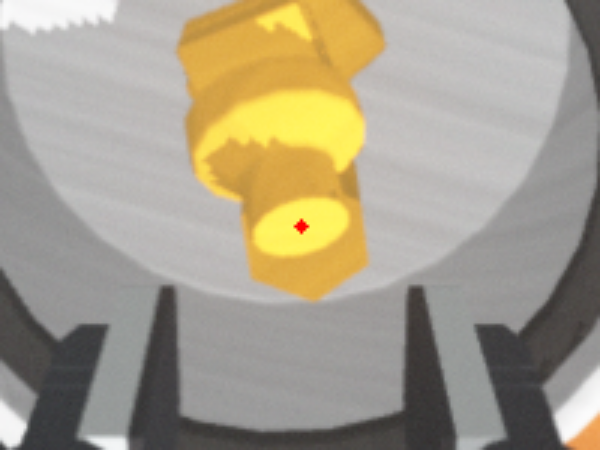

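The red mark sits on the stub's top centre, so I lower and grip it.

Emit:
move_arm --rows '[0,0.15,2,0,0,0.15,3.5,0,0,0.15,4.2,0,0,0.15,4.2,0,0,0.15,4.2,0]'

```text
clock: 41.88
tcp_pos: [0.5428, 0.2805, 0.1088]
orientation: [-0.506, 3.1, 0.0]
contact_force: [1.0, 0.4, 0.6]
grip_width: 0.0301
gripper_force: 0.0
```

Emit:
move_arm --rows '[0,0,0,0,0,0,0,0,0,0,0,0,0,0,0,0]' --fingers 0 --newtons 40

```text
clock: 42.38
tcp_pos: [0.5429, 0.2807, 0.1091]
orientation: [-0.506, 3.099, 0.001]
contact_force: [0.6, 1.1, 5.7]
grip_width: 0.0141
gripper_force: 40.5
```

Emit:
move_arm --rows '[0,0,-2,0,0,0,-4,0,0,0,-4,0,0,0,-4,0]'

```text
clock: 42.88
tcp_pos: [0.5417, 0.2802, 0.1473]
orientation: [0.506, -3.099, 0.001]
contact_force: [0.4, 0.5, -0.4]
grip_width: 0.0139
gripper_force: 39.9
```

```bash
python3 -c "
from h import *
go([.527,.2835,.15],108.6)"
```

```text
go [ 1.29  0.79 -0.26] twist 90.0 | yaw -161.4 tilt [-0.001 -0.001 -1.   ] pos [0.5417 0.2802 0.1473] j7 1.4 t 42.875
```

Emit:
move_arm --rows '[0.3,0.2,-2,10,0.6,0.4,-2,20,0.9,0.6,-2,30,1.3,0.8,-2,40,1.3,0.8,-2,50,1.3,0.8,-2,60,1.3,0.8,-2,70,1.3,0.8,-2,80,1.3,0.8,-2,90,1.3,0.8,-2,90]'

```text
clock: 44.12
tcp_pos: [0.5268, 0.2836, 0.1671]
orientation: [-1.832, -2.552, 0.003]
contact_force: [-0.5, -0.5, 0.3]
grip_width: 0.0139
gripper_force: 39.9
```

Emit:
move_arm --rows '[0,0,2,0,0,0,4,0,0,0,6,0,0,0,6.5,0,0,0,6.5,0]'

```text
clock: 44.75
tcp_pos: [0.5274, 0.2835, 0.1027]
orientation: [-1.834, -2.55, 0.002]
contact_force: [-0.6, -0.6, -0.4]
grip_width: 0.0141
gripper_force: 40.1
```

Emit:
move_arm --rows '[0,0,0.4,0,0,0,0.4,0]'

```text
clock: 45.0
tcp_pos: [0.5281, 0.2841, 0.0999]
orientation: [1.834, 2.55, 0.002]
contact_force: [0.2, 0.8, 1.0]
grip_width: 0.0137
gripper_force: 40.2
```

Emit:
move_arm --rows '[0,0,0,0,0,0,0,0,0,0,0,0,0,0,0,0,0,0,-5,0,0,0,-11,0,0,0,-16,0,0,0,-17,0,0,0,-17,0,0,0,-17,0]' --fingers 0.35

```text
clock: 46.25
tcp_pos: [0.5265, 0.2835, 0.2675]
orientation: [-1.834, -2.55, 0.005]
contact_force: [0.0, -0.4, -1.1]
grip_width: 0.0302
gripper_force: 0.0
```

```bash
python3 -c "
from h import *
import pickle
pickle.dump(snap('wrist'),open('d1.pkl','wb'));go([.55,.21,.27])"
```

```text
go [-7.71 -0.12 -0.25] twist 0 | yaw 108.5 tilt [-0.003 -0.002 -1.   ] pos [0.5266 0.2835 0.2674] j7 -0.06 t 46.3
```

Emit:
move_arm --rows '[-4,0,0,0,-8,0,0,0,-8,0,0,0,-8,0,0,0,-8,0,0,0]'

```text
clock: 46.92
tcp_pos: [0.5523, 0.2094, 0.2686]
orientation: [-1.831, -2.552, 0.001]
contact_force: [0.1, -0.1, 0.1]
grip_width: 0.0299
gripper_force: 0.0
```

```bash
python3 - <<'E'
from h import *
import pickle
v1=pickle.load(open('d1.pkl','rb')); v2=snap('wrist'); pickle.dump(v2,open('d2.pkl','wb'))
o=[]
for im,P in(v1,v2):
    u,v=proj(P,[.530,.274,.09]); x0,y0=max(0,int(u)-66),max(0,int(v)-75); print(x0,y0); o.append(cv2.resize(im[y0:y0+150,x0:x0+132],(396,450),interpolation=cv2.INTER_CUBIC))
cv2.imwrite('pics/d2.png',np.hstack(o)); go([.597,-.077,.2])
E
```

```text
249 148
248 45
go [-28.55  -4.93   6.88] twist 0 | yaw 108.7 tilt [-0.001 -0.    -1.   ] pos [0.5524 0.2093 0.2688] j7 0.08 t 46.975
```

View pics/d2.png

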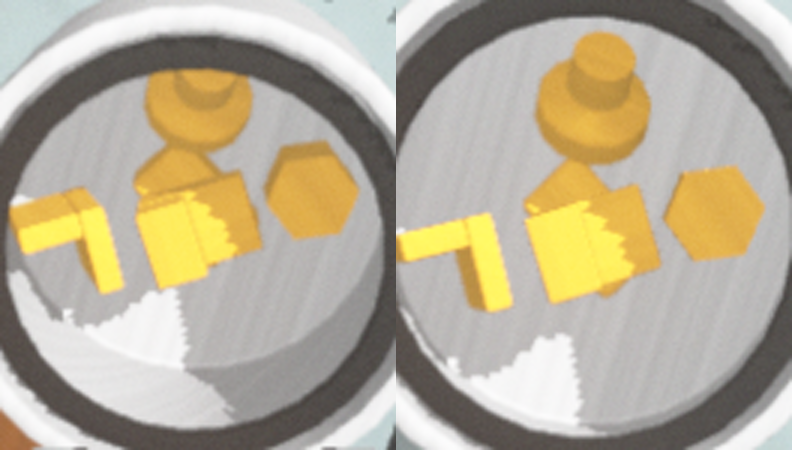

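The button now stands on the floor and the highest piece, the block at about 0.083, is well below the lid. Next is the lid.

Emit:
move_arm --rows '[-5.5,-0.9,0,0,-11,-1.9,0,0,-16.5,-2.8,0,0,-22,-3.8,0,0,-24,-4.9,0,0,-24,-4.9,0,0,-24,-4.9,0,0]' --fingers 0.6

```text
clock: 47.85
tcp_pos: [0.5831, -0.0329, 0.2691]
orientation: [-1.831, -2.552, -0.001]
contact_force: [-0.4, -0.0, -1.0]
grip_width: 0.0512
gripper_force: 0.0
```

```bash
cat > lid.py <<'E'
from h import *
import pickle
def disc(im,P,c,z,R,lo,hi,sgn):
    g=im.min(2); c=np.array(c,float)
    for it in range(5):
        E=[]
        for t in np.linspace(0,2*np.pi,180):
            rr=np.arange(lo,hi,.0003); px=np.array([proj(P,[c[0]+q*np.cos(t),c[1]+q*np.sin(t),z]) for q in rr]).astype(np.float32)
            if px.min()<2 or px[:,0].max()>637 or px[:,1].max()>477: continue
            s=cv2.remap(g,px[:,0].reshape(1,-1),px[:,1].reshape(1,-1),cv2.INTER_LINEAR)[0].astype(float)
            d=sgn*np.gradient(cv2.GaussianBlur(s.reshape(1,-1),(9,1),2)[0]); k=np.argmax(d[5:-5])+5
            if d[k]>2: E.append((rr[k]*np.cos(t)+c[0],rr[k]*np.sin(t)+c[1]))
        E=np.array(E); A=np.c_[2*E,np.ones(len(E))]; w=np.ones(len(E))
        for _ in range(15):
            s=np.linalg.lstsq(A*w[:,None],(E**2).sum(1)*w,rcond=None)[0]; R=np.sqrt(s[2]+s[:2]@s[:2]); w=1/(1+(abs(np.hypot(*(E-s[:2]).T)-R)/.0007)**2)
        c=s[:2]
    return c,R,len(E)
E
python3 - <<'E'
from lid import *
v=snap('wrist','w9.png'); pickle.dump(v,open('l1.pkl','wb')); c,R,n=disc(*v,[.597,-.077],.015,.0525,.040,.065,-1); print(c.round(4),R.round(4),n)
print(proj(v[1],[*c,.049]),proj(v[1],[*c,.015])); go([.597,-.077,.2])
E
```

```text
[ 0.5977 -0.0756] 0.0527 180
[315.1171236  247.95136995] [315.27739439 236.33882117]
go [-4.65 -0.11  6.9 ] twist 0 | yaw 108.7 tilt [-0.     0.001 -1.   ] pos [ 0.5831 -0.0327  0.269 ] j7 0.52 t 47.9
```

Emit:
move_arm --rows '[-3,0,2,0,-5,0,5,0,-5,0,5,0,-5,0,5,0,-5,0,5,0]'

```text
clock: 48.52
tcp_pos: [0.5995, -0.081, 0.2204]
orientation: [1.831, 2.552, 0.002]
contact_force: [0.2, 0.1, 0.8]
grip_width: 0.0516
gripper_force: 0.0
```

```bash
python3 - <<'E'
from lid import *
v1=pickle.load(open('l1.pkl','rb')); v=snap('wrist','w10.png'); c,R,n=disc(*v,[.597,-.077],.015,.0525,.040,.065,-1); print(c.round(4),R.round(4),n)
c1=disc(*v1,[.597,-.077],.015,.0525,.040,.065,-1)[0]
p,e=two(v1[1],proj(v1[1],[*c1,.015]),v[1],proj(v[1],[*c,.015])); print('disc tri',p.round(4),e)
def knob(im,P):
    u,w=map(int,proj(P,[*c,.04])); g=im.max(2)[w-45:w+45,u-45:u+45]; m=((g<75)*255).astype(np.uint8); cs,_=cv2.findContours(m,cv2.RETR_EXTERNAL,cv2.CHAIN_APPROX_NONE); k=max(cs,key=cv2.contourArea); return (k-45+[u,w])[:,0]
for q in(v1,v):
    k=knob(*q); ext=np.array([onz(q[1],*a,.049)[:2] for a in k]); print('knob at top z: ',ext.min(0).round(4),ext.max(0).round(4),len(k), cv2.minEnclosingCircle(ext.astype(np.float32)*1000))
go([*c,.2])
u,w=map(int,proj(v[1],[*c,.03])); y0,x0=max(0,w-90),max(0,u-120); a=v[0][y0:w+90,x0:u+120]; cv2.imwrite('pics/w10c.png',cv2.resize(a,None,fx=2.5,fy=2.5))
E
```

```text
[ 0.5978 -0.0759] 0.0524 180
disc tri [ 0.598  -0.0766  0.0117] 3.5277423447087213e-06
knob at top z:  [ 0.5632 -0.1283] [ 0.6047 -0.1039] 145 ((583.4823608398438, -111.15485382080078), 21.49850845336914)
knob at top z:  [ 0.5724 -0.1187] [ 0.5844 -0.1108] 36 ((578.3167724609375, -113.32097625732422), 6.451413631439209)
go [0.56 0.02 2.03] twist 0 | yaw 108.7 tilt [ 0.002  0.001 -1.   ] pos [ 0.5994 -0.0813  0.2203] j7 0.65 t 48.575
```

View pics/w10c.png

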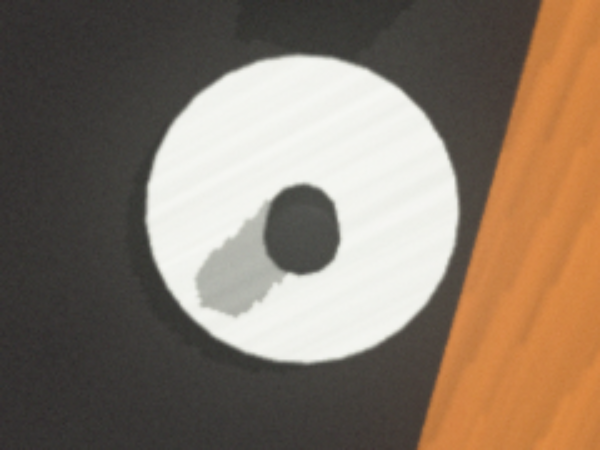

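The lid's disc centre is (0.5978, -0.0758) with radius 52.4 mm, which matches the lid meant. Gripping the knob.

Emit:
move_arm --rows '[0.5,0,5,0,0.5,0,10,0,0.5,0,13,0,0.5,0,16,0,0.5,0,16,0,0.5,0,16,0]'

```text
clock: 49.32
tcp_pos: [0.5982, -0.0777, 0.0607]
orientation: [1.833, 2.549, 0.002]
contact_force: [0.1, -0.7, 0.6]
grip_width: 0.0513
gripper_force: 0.0
```

```bash
python3 -c "
from h import *
go([.5978,-.0758,.036])"
```

```text
go [0.2  0.02 2.47] twist 0 | yaw 108.6 tilt [ 0.002 -0.    -1.   ] pos [ 0.5982 -0.0777  0.0607] j7 0.77 t 49.325
```

Emit:
move_arm --rows '[0.1,0,1.5,0,0.1,0,2.4,0,0.1,0,2.4,0,0.1,0,2.4,0]'

```text
clock: 49.82
tcp_pos: [0.5969, -0.077, 0.0353]
orientation: [1.835, 2.55, -0.0]
contact_force: [-0.1, 0.2, 0.0]
grip_width: 0.0514
gripper_force: 0.0
```

Emit:
move_arm --rows '[0,0,0,0,0,0,0,0,0,0,0,0,0,0,0,0]' --fingers 0 --newtons 80

```text
clock: 50.32
tcp_pos: [0.597, -0.0769, 0.0359]
orientation: [1.834, 2.55, 0.001]
contact_force: [-1.7, 0.3, 6.0]
grip_width: 0.0219
gripper_force: 78.1
```

Emit:
move_arm --rows '[0,0,-4,0,0,0,-9,0,0,0,-14,0,0,0,-17,0,0,0,-17,0,0,0,-17,0]'

```text
clock: 51.08
tcp_pos: [0.5958, -0.0764, 0.2038]
orientation: [-1.833, -2.549, 0.002]
contact_force: [-0.4, 0.8, -2.2]
grip_width: 0.022
gripper_force: 78.7
```

```bash
python3 -c "
from h import *
go([.5297,.2738,.20])"
```

```text
go [35.3   4.88  0.41] twist 0 | yaw 108.6 tilt [-0.002  0.    -1.   ] pos [ 0.5958 -0.0764  0.2038] j7 0.66 t 51.075
```

Emit:
move_arm --rows '[5.5,0.7,0.2,0,11,1.5,0.4,0,16.5,2.3,0.4,0,22,3,0.4,0,27.5,3.8,0.4,0,32,4.4,0.4,0,35.2,4.9,0.4,0,35.2,4.9,0.4,0,35.2,4.9,0.4,0,35.2,4.9,0.4,0]'

```text
clock: 52.32
tcp_pos: [0.5315, 0.2706, 0.2007]
orientation: [1.837, 2.548, -0.002]
contact_force: [0.7, -1.0, -3.2]
grip_width: 0.022
gripper_force: 78.8
```

Emit:
move_arm --rows '[0,0,1.5,0,0,0,2.5,0,0,0,2.5,0,0,0,2.5,0]'

```text
clock: 52.82
tcp_pos: [0.5315, 0.2724, 0.1763]
orientation: [1.835, 2.55, 0.0]
contact_force: [-0.1, 1.0, -2.4]
grip_width: 0.0217
gripper_force: 78.8
```

```bash
python3 - <<'E'
from lid import *
v=snap('wrist','w11.png'); o=r.get_obs(); z=o['tcp_pos'][2]-.021; print(o['tcp_pos'],o['contact_force'])
c,R,n=disc(*v,[.5297,.2735],z,.0525,.042,.056,-1); print('lid top',c.round(4),R.round(4),n)
c,R,n=disc(*v,[.5297,.2735],.12,.062,.059,.070,-1); print('rim outer',c.round(4),R.round(4),n)
d=pickle.load(open('d2.pkl','rb')); print('outer d2',disc(*d,[.5297,.2735],.12,.062,.056,.070,-1)); print('d1',disc(*pickle.load(open('d1.pkl','rb')),[.5297,.2735],.12,.062,.056,.070,-1))
go([.5298,.2728,.150])
cv2.imwrite('pics/w11c.png',v[0])
E
```

```text
[0.53155085 0.27247899 0.17650918] [ 0.38093283 -0.06059321 -2.2764684 ]
lid top [0.5328 0.274 ] 0.0522 147
rim outer [0.5291 0.2733] 0.0611 118
outer d2 (array([0.52893646, 0.27293318]), np.float64(0.061183728622386684), 180)
d1 (array([0.5288693 , 0.27333095]), np.float64(0.06120637325125408), 180)
go [ 0.09 -0.16  2.65] twist 0 | yaw 108.5 tilt [ 0.  0. -1.] pos [0.5316 0.2725 0.1765] j7 0.05 t 52.875
```

View pics/w11c.png

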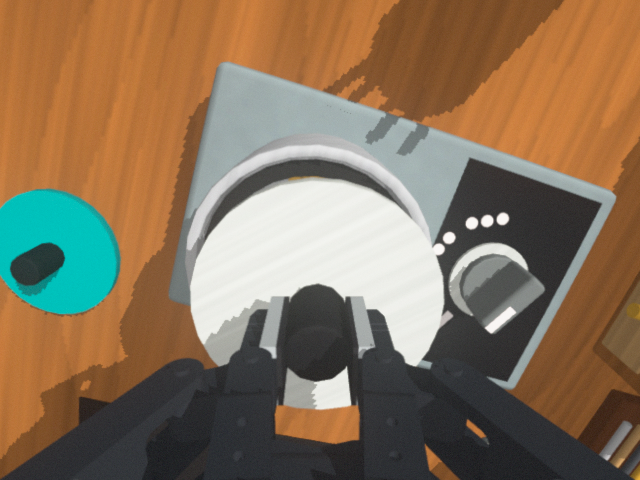

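The lid hovers over the drum, held level. The rim's outer circle gives the drum centre as (0.529, 0.273). I'll shift about 3 mm and lower.

```bash
python3 -c "
from h import *
go([.5283,.2718,.156])"
```

```text
go [ 0.04 -0.33  2.05] twist 0 | yaw 108.5 tilt [ 0.  0. -1.] pos [0.5316 0.2725 0.1765] j7 0.05 t 52.875
```

Emit:
move_arm --rows '[0,-0.3,0.5,0,0,-0.3,1.5,0,0,-0.3,1.8,0,0,-0.3,1.8,0,0,-0.3,1.8,0]'

```text
clock: 53.5
tcp_pos: [0.5287, 0.2715, 0.1584]
orientation: [1.834, 2.55, 0.0]
contact_force: [0.8, -0.0, -3.0]
grip_width: 0.0217
gripper_force: 78.8
```

```bash
python3 - <<'E'
from lid import *
v=snap('wrist'); o=r.get_obs(); z=o['tcp_pos'][2]-.021; print(o['tcp_pos'],o['contact_force'])
c,R,n=disc(*v,[.529,.2735],z,.0525,.047,.0565,-1); print('lid top',c.round(4),R.round(4),n)
c,R,n=disc(*v,[.529,.2735],.12,.062,.0585,.070,-1); print('rim outer',c.round(4),R.round(4),n)
go([.5283,.2718,.149])
E
```

```text
[0.52868369 0.27155702 0.15849191] [-0.24136354  0.24023215 -2.35136638]
lid top [0.53   0.2731] 0.0523 146
rim outer [0.529  0.2734] 0.061 152
go [ 0.04 -0.03  0.95] twist 0 | yaw 108.5 tilt [ 0.  0. -1.] pos [0.5287 0.2716 0.1585] j7 0.07 t 53.55
```

Emit:
move_arm --rows '[0,-0.05,0.3,0,0,-0.05,0.5,0,0,-0.05,0.7,0,0,-0.05,0.8,0,0,-0.05,0.9,0,0,-0.05,0.9,0]'

```text
clock: 54.3
tcp_pos: [0.528, 0.2714, 0.1492]
orientation: [-1.834, -2.55, 0.0]
contact_force: [0.3, -0.6, -2.5]
grip_width: 0.0217
gripper_force: 78.8
```

Emit:
move_arm --rows '[0,0,0.2,0,0,0,0.4,0,0,0,0.6,0,0,0,0.8,0,0,0,0.9,0,0,0,0.9,0]'

```text
clock: 55.05
tcp_pos: [0.5281, 0.2714, 0.1409]
orientation: [-1.834, -2.55, -0.0]
contact_force: [-3.3, -0.5, 5.0]
grip_width: 0.0218
gripper_force: 80.1
```

Emit:
move_arm --rows '[0,0,0.1,0,0,0,0.2,0,0,0,0.3,0,0,0,0.3,0]'

```text
clock: 55.55
tcp_pos: [0.5282, 0.2715, 0.1407]
orientation: [-1.834, -2.548, -0.002]
contact_force: [-12.1, -4.4, 31.9]
grip_width: 0.0216
gripper_force: 82.9
```

It is stiff at the depth expected for home (underside about 12 mm below the rim). I'll release and look.

Emit:
move_arm --rows '[0,0,-0.3,0,0,0,-0.3,0]'

```text
clock: 55.8
tcp_pos: [0.5283, 0.2716, 0.1408]
orientation: [1.834, 2.55, 0.001]
contact_force: [-2.9, -2.2, 7.9]
grip_width: 0.0222
gripper_force: 80.1
```

Emit:
move_arm --rows '[0,0,0,0,0,0,0,0,0,0,0,0,0,0,-5,0,0,0,-10,0,0,0,-12,0,-4,0,-12,0,-4,0,-12,0,-4,0,-12,0]' --fingers 0.6

```text
clock: 56.92
tcp_pos: [0.5405, 0.2337, 0.2601]
orientation: [-1.834, -2.55, 0.0]
contact_force: [-0.6, 0.2, -0.6]
grip_width: 0.0511
gripper_force: 0.0
```

```bash
python3 - <<'E'
from lid import *
v=snap('wrist','w12.png')
c,R,n=disc(*v,[.529,.2732],.12,.0525,.047,.0545,-1); print('lid top at rim z',c.round(4),R.round(4),n)
c,R,n=disc(*v,[.529,.2732],.12,.062,.0585,.070,-1); print('rim outer',c.round(4),R.round(4),n)
u,w=map(int,proj(v[1],[.56,.273,.12])); print(u,w); go([.6575,.2755,.0805],245.6)
y0,x0=max(0,w-130),max(0,u-170);cv2.imwrite('pics/w12c.png',cv2.resize(v[0][y0:w+130,x0:u+170],None,fx=2.2,fy=2.2))
E
```

```text
lid top at rim z [0.5297 0.2725] 0.0522 180
rim outer [0.529 0.273] 0.0611 180
360 180
go [ 0.17 12.44 17.93] twist 43.0 | yaw 108.6 tilt [-0.001  0.    -1.   ] pos [0.5403 0.2342 0.2599] j7 0.06 t 56.975
```

View pics/w12c.png

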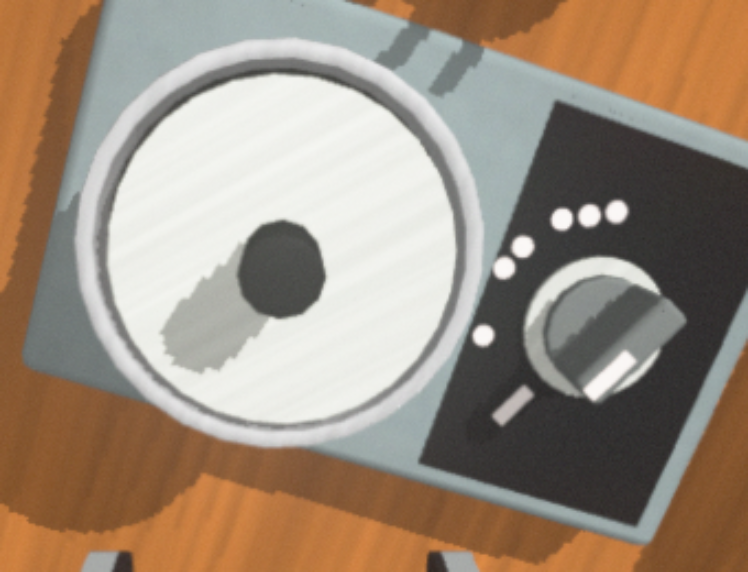

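The lid is flush and centred within 1 mm, and its radius at rim height (52.2 mm) matches. The selector is still at the line. Now I grip it and turn 86° clockwise.

Emit:
move_arm --rows '[0,3,0,9,0,6.5,0,18,0.2,10,0,27,0.2,12.4,1,36,0.2,12.4,5,43,0.2,12.4,9,43,0.2,12.4,12,43,0.2,12.4,12,43,0.2,12.4,12,43]' --fingers 0.5

```text
clock: 58.1
tcp_pos: [0.6582, 0.2755, 0.1414]
orientation: [2.641, 1.701, 0.002]
contact_force: [0.9, -0.2, 0.5]
grip_width: 0.0429
gripper_force: 0.0
```

```bash
python3 -c "
from h import *
go([.6575,.276,.0805],245.6)"
```

```text
go [ 0.01 -0.09  6.09] twist -0.0 | yaw 65.6 tilt [ 0.001  0.001 -1.   ] pos [0.6582 0.2755 0.1414] j7 -0.48 t 58.1
```

Emit:
move_arm --rows '[0,0,2,0,0,0,4,0,0,0,6,0,0,0,6,0,0,0,6,0]'

```text
clock: 58.72
tcp_pos: [0.658, 0.2746, 0.0804]
orientation: [2.641, 1.7, 0.0]
contact_force: [0.1, 0.4, 1.4]
grip_width: 0.0427
gripper_force: 0.0
```

Emit:
move_arm --rows '[0,0,0,0,0,0,0,0,0,0,0,0,0,0,0,0]' --fingers 0 --newtons 40

```text
clock: 59.22
tcp_pos: [0.6574, 0.2753, 0.0813]
orientation: [-2.64, -1.701, -0.0]
contact_force: [-4.2, 0.5, 4.1]
grip_width: 0.0132
gripper_force: 40.8
```

Emit:
move_arm --rows '[0,0,0,9,0,0,0,18,0,0,0,27,0,0,0,36,0,0,0,45,0,0,0,54,0,0,0,63,0,0,0,72,0,0,0,81,0,0,0,86]'

```text
clock: 60.48
tcp_pos: [0.6571, 0.2756, 0.0813]
orientation: [-3.09, 0.562, 0.002]
contact_force: [-4.5, 0.1, 6.2]
grip_width: 0.0132
gripper_force: 40.9
```

Emit:
move_arm --rows '[0,0,0,0,0,0,0,0]'

```text
clock: 60.72
tcp_pos: [0.6571, 0.2756, 0.0813]
orientation: [-3.091, 0.556, 0.002]
contact_force: [-4.8, 1.1, 6.9]
grip_width: 0.013
gripper_force: 41.0
```

```bash
python3 -c "
from h import *
go([.6575,.276,.0805])"
```

```text
go [ 0.02 -0.05  0.08] twist 0 | yaw -20.4 tilt [-0.001  0.001 -1.   ] pos [0.6571 0.2756 0.0813] j7 -1.72 t 60.725
```

Emit:
move_arm --rows '[0,0,0,0,0,0,0,0,0,0,0,0,0,0,-5,0,0,0,-11,0,0,0,-17,0,0,0,-19,0,0,0,-19,0,0,0,-19,0,0,0,-19,0]' --fingers 0.5

```text
clock: 61.98
tcp_pos: [0.6568, 0.2749, 0.268]
orientation: [3.09, -0.557, -0.004]
contact_force: [0.1, 0.3, 1.0]
grip_width: 0.0431
gripper_force: 0.0
```

```bash
python3 - <<'E'
from h import *
v=snap('wrist'); T,PT=snap('top'); print([x.round(0) for x in map(lambda p:proj(v[1],p),([.6575,.275,.087],[.529,.273,.12]))])
u,w=map(int,proj(v[1],[.6575,.275,.08])); y0,x0=max(0,w-75),max(0,u-100)
a=cv2.resize(v[0][y0:y0+150,x0:x0+200],(480,360)); 
u,w=map(int,proj(PT,[.55,0,0])); b=cv2.resize(T[w-100:w+100,u-120:u+150],(486,360)) ; cv2.imwrite('pics/fin.png',np.vstack([a[:290],b[:300,:480]]))
E
```

```text
[array([317., 211.]), array([375., 365.])]
```

View pics/fin.png

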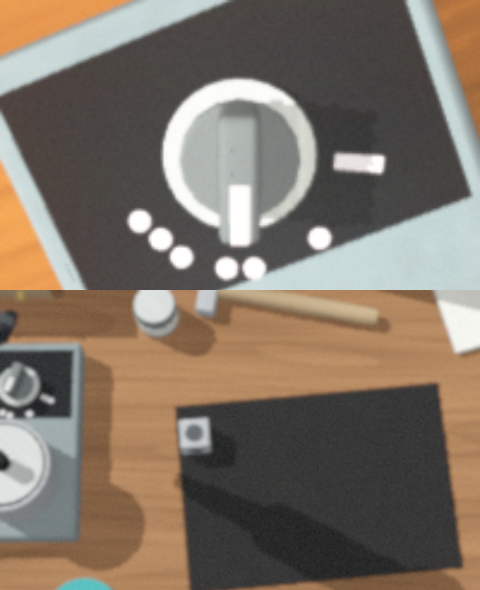

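The stripe points at the two dots, the lid is home, the mat is clear of offcuts and the cube has not moved. Handing in.

```bash
python3 -c "
from bench import r
print(r.hand_in())"
```

```text
the job is handed in; nothing more can be done
None
```

The job is handed in: selector switched off, all five offcuts in the drum, lid pressed flush, selector at two dots and the arm clear; `hand_in()` returned no verdict, so this rests on my last camera views.

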